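# Turn, lock and cap a tray of sample cups

### The job

Swing the white sample tray a quarter turn about the steel post through its corner eye, pushing its opposite corner round until its side lies flush against the blue stop bar; then slide the brass collar over the post and down onto the eye to lock the tray. After that put one blue cap from the bottom of the magazine, flat and centred, on every cup in the tray (each full stroke of the red pusher brings out one cap), keeping the cups standing in their pockets and leaving the bottle, tub and jar alone.

Things in the scene. Friction and masses are not known exactly. Their poses are not given: they have to be found in the camera images.
- station: Turning station fixed to the bench. Origin at bench height on the axis of its upright steel post (12 mm diameter, 55 mm high, foot flange 38 mm wide, 3 mm thick). z up. The tray turns counter-clockwise seen from above, from about -90 degrees of yaw relative to the station to 0, when its y = 170 mm side meets the stop bar (up to 2 degrees past 0 by play).
- post_top (a point): Centre of the bevelled top of the post, 55 mm above the bench.
- stop_bar (a point): Middle of the top of the station's blue stop bar: 150 mm long in the station's x, 18 mm thick in y, 30 mm high; at (105, 183, 30) mm in the station's frame, so its face towards the tray is at y = 174 mm.
- tray: Loose open white tray on the bench, 0.55 kg. Origin at bench height on the axis of its corner eye. In its frame it spans 20 to 170 mm in x and in y; walls 6 mm thick, 40 mm high; floor 4 mm. Dividers 18 mm thick, up to 22 mm high, leave four 60 mm square pockets. Steel eye: 30 mm square, 16 mm square hole, 4 to 12 mm above the bench, hooked on the post with 2 mm play all round.
- tray_corner (a point): Top of the tray corner farthest from the eye, at (170,170,40) mm in the tray's frame. Pushing the tray's x = 170 mm outer face (it carries a green strip) near this corner towards the tray's -x turns the tray counter-clockwise.
- magazine: Cap magazine fixed to the bench; z up, caps come out to +x. Origin at bench height under the centre of the stack. Clear-sided covered tower 76 by 77 mm, 90 mm high (clear cover 82 mm square; front of two upright strips); five caps lie flat in it on its floor, 30 mm above the bench.
- ledge (a point): On top of the ledge at the magazine's outlet, 30 mm above the bench, 85 mm in the magazine's +x. The ledge is 40 mm wide and runs to 134 mm, with a lip 16 mm wide, 8 mm high at 124 mm. A pushed-out cap lies flat here to within about 6 mm along x, overhanging the ledge by 12 mm on each y side.
- pusher (a joint): Travel of the red-tabbed pusher: 0 back, 0.084 m fully pushed in the magazine's +x. A full stroke puts the bottom cap on the ledge; let go, a spring (3.8 N at the start, 5 N at full stroke) returns it within about a second and the stack drops by one cap. Clear the ledge before the next stroke.
- push_tab (a point): Centre of the back face of the red upright push tab (40 mm wide, 8 mm thick, from 30 to 65 mm above the bench), 50 mm above the bench, 130 mm behind (-x of) the magazine's origin when back; moves with the pusher. Push it in the magazine's +x.
- collar: Loose brass locking collar standing on the bench: 28 mm outside, 15 mm bore, 22 mm high, 60 g; origin at the centre of its underside, z its axis. On the eye its underside is 12 mm above the bench.
- bottle: Bystander: yellow bottle, 72 mm diameter, 170 mm high, origin under its centre. Leave alone.
- tub: Bystander: white tub with blue lid, 80 mm diameter, 75 mm high, origin under its centre. Leave alone.
- jar: Bystander: small amber jar with a steel cap, 60 mm diameter, 80 mm high, origin under its centre. Leave alone.
- cup1: Open green sample cup, 54 mm outside at the rim, 58 mm high, wall 3 mm, 50 g, standing in the tray pocket at (56, 56) mm of the tray's frame with about 3 mm of play; origin under its centre, z up. Two to four of the four cups are present.
- cup2: Open green sample cup, 54 mm outside at the rim, 58 mm high, wall 3 mm, 50 g, standing in the tray pocket at (134, 56) mm of the tray's frame with about 3 mm of play; origin under its centre, z up. Two to four of the four cups are present.
- cup3: Open green sample cup, 54 mm outside at the rim, 58 mm high, wall 3 mm, 50 g, standing in the tray pocket at (56, 134) mm of the tray's frame with about 3 mm of play; origin under its centre, z up. Two to four of the four cups are present.
- cup4: Open green sample cup, 54 mm outside at the rim, 58 mm high, wall 3 mm, 50 g, standing in the tray pocket at (134, 134) mm of the tray's frame with about 3 mm of play; origin under its centre, z up. Two to four of the four cups are present.
- cap1: Blue round cap with a small white spot on top: flat disc 64 mm diameter, 10 mm thick, 20 g; origin at the centre of its underside, z its axis. Starts in the magazine stack (cap1 lowest, cap5 highest). It simply lies on a cup's rim: origin 58 mm above the cup's.
- cap2: Blue round cap with a small white spot on top: flat disc 64 mm diameter, 10 mm thick, 20 g; origin at the centre of its underside, z its axis. Starts in the magazine stack (cap1 lowest, cap5 highest). It simply lies on a cup's rim: origin 58 mm above the cup's.
- cap3: Blue round cap with a small white spot on top: flat disc 64 mm diameter, 10 mm thick, 20 g; origin at the centre of its underside, z its axis. Starts in the magazine stack (cap1 lowest, cap5 highest). It simply lies on a cup's rim: origin 58 mm above the cup's.
- cap4: Blue round cap with a small white spot on top: flat disc 64 mm diameter, 10 mm thick, 20 g; origin at the centre of its underside, z its axis. Starts in the magazine stack (cap1 lowest, cap5 highest). It simply lies on a cup's rim: origin 58 mm above the cup's.
- cap5: Blue round cap with a small white spot on top: flat disc 64 mm diameter, 10 mm thick, 20 g; origin at the centre of its underside, z its axis. Starts in the magazine stack (cap1 lowest, cap5 highest). It simply lies on a cup's rim: origin 58 mm above the cup's.

How it is judged:
By the outcome, as a careful person would: the job done as asked, in the order asked, and still so for the second after the job is handed in, with the robot touching nothing.
Of cup1, cup2, cup3, cup4 only 2 to 4 are there at a start; the rules pass over those that are not, and their reading is None.
At some moment in a run one of collar may be knocked a few centimetres aside while the robot is not near it.
Once in a run the grip may slacken for a moment while it holds something.
It also fails if it takes over 210 s, if anything falls off the work surface, if the arm or the gripper's body presses on something with over 40 N, if the wrist force passes 120 N, or if a joint passes its speed limit or range.

### The arm

A 6-joint arm with a two-finger parallel gripper is mounted at the origin on the work surface. World frame = base frame: x ahead of the robot, y to its left, z up, the work surface at z = 0. Lengths are in m, angles in rad, forces in N, time in s.
With the tool pointing down it reaches from about 0.225 to 0.875 m from the base axis. Payload 3.4 kg.
Tool frame: the origin (TCP) lies midway between the tips of the shut fingers; the grasp point (between the pads) lies 19 mm behind it (manip.grasp_offset is the distance from the TCP to the grasp point, in m); x points along the fingers, y is the direction in which the jaws open and shut, and the axes are right-handed (so a half turn about x gives the same grasp; the last joint's range is limited). The gripper opens to 85 mm and grips with 20 to 120 N. Pads are 22 mm wide; open, the fingers measure 114 mm over their backs; the gripper's body (76 mm by 85 mm) begins 54 mm behind the grasp point. The pads swing forward as they close: fully open they stand 13 mm farther back than shut.
Start: joints at [1.069, 0.276, 1.505, -0, 1.361, -0.121], TCP at [0.214, 0.534, 0.198] pointing down, gripper open.
Joint ranges: [-2.89, 2.89], [-0.75, 2.08], [0.22, 2.7], [-1.18, 4.32], [0.11, 2.71], [-2.7, 2.7]. Speed limits (rad/s): [2.57, 2.57, 3.14, 3.14, 3.14, 3.14].

### API

Orientations are given as a unit quaternion [w, x, y, z].
In Python, from rig import manip gives the robot as it stands.
- The arm moves only by the shell command python3 -m creep 'ROWS' [OPENING] [FORCE]. ROWS is a JSON object of lists of equal length, an entry for each row: "delta_pos": the shift along the tool's x, y, z in cm, a list of three; "dr": the turn, a rotation vector about the tool's x, y, z in rad, a list of three. In form: {"delta_pos": [[dx, dy, dz], ...], "dr": [[rx, ry, rz], ...]}. A call has 1 to 10 rows; each row is the pose to reach, as a shift and turn from the pose commanded when the call began, along the tool's axes at that moment; what a row does not reach only later rows make up. A row lasts 1/10 s, in which the tool goes at most 50 mm and 8.59 degrees, less where a joint would pass 70% of its speed; a pose out of reach is approached as far as the arm can. A call with a gripper value outside its range is refused whole. OPENING is the opening, from -1 (shut) to 1 (fully open), set as the call begins (- or left out, the last holds). The fingers move at their own pace and stop on an object; FORCE is the grip in N (left out, the last holds). Time passes only in rows, so rows that repeat a pose let the fingers close. It gives the time, the measured TCP pose, the force and the opening at its end, in the units of the state.
- manip.get_state(): the state, without advancing time (a new reading comes with each control period).
- manip.get_image(name): name is "side" or "top" or "wrist"; returns a dict with "pixels" (420x560x3 uint8, blue, green, red), "depth" (420x560 float32, m along the optical axis (not along the pixel's ray), 0 where there is no reading), "intrinsics" (3x3 intrinsics, pixels), "k1" (the pictures are not rectified: a ray, as slopes to the right and down, at radius r is drawn at 1 + k1 r^2 times it, then the intrinsics apply), "rvec" (rotation vector, rad) and "tvec" (3), from world to camera coordinates, as OpenCV has them. Camera axes: x right, y down, z forward; pixel columns grow to the right and rows downward; lengths in m; the calibration is good to about 2 mm. A picture is of the moment at which its call begins.
- manip.sign_off(): hands the job in, once; it reports no verdict.
The state is a dict: "clock": time; "qpos": joint angles; "qd": joint speeds; "effort": joint torques, N m; "position": TCP position; "ee_rot": TCP orientation; "contact_force": force on the tool from outside, world axes, zero at the start; "moment": the same for the moment, N m; "width": finger opening in m.
Only numpy, scipy, OpenCV 4.12 (cv2) and the standard library are available. Lean on these libraries where they do the work, as an engineer would, in place of code of your own. Each camera call takes 0.05 s, during which the arm holds its last target. There are 200 camera calls.

## Working session

There is one attempt and no reset: what is moved stays moved. The work goes in short steps, Python scripts to look and compute and a shell command to move; the robot and the scene stay as the last step left them, time stands still between calls to the robot, and variables do not carry over. Pictures are saved under pics/ and viewed, about 12 in all and at most 16, crops included, and the job is handed in when it is done.

```bash
mkdir -p pics; ls
cat > h.py <<'E'
from rig import manip
import numpy as np, cv2
from scipy.spatial.transform import Rotation as R
def save(name,fn):
    d=manip.get_image(name); cv2.imwrite('pics/'+fn,d['pixels']); np.savez('/tmp/'+fn+'.npz',**d); return d
def load(fn): return dict(np.load('/tmp/'+fn+'.npz'))
def ray(d,u,v):
    K=d['intrinsics']; p=np.array([(u-K[0,2])/K[0,0],(v-K[1,2])/K[1,1]]); q=p.copy()
    for _ in range(20): q=p/(1+d['k1']*(q@q))
    Rm=cv2.Rodrigues(d['rvec'])[0]; t=np.ravel(d['tvec'])
    return -Rm.T@t, Rm.T@np.array([q[0],q[1],1.]), q
def atz(d,u,v,z):
    o,r,_=ray(d,u,v); return o+r*(z-o[2])/r[2]
def dep(d,u,v):
    o,r,_=ray(d,u,v); return o+r*d['depth'][int(v),int(u)]
def proj(d,P):
    Rm=cv2.Rodrigues(d['rvec'])[0]; c=Rm@np.asarray(P,float)+np.ravel(d['tvec']); q=c[:2]/c[2]; q=q*(1+d['k1']*(q@q))
    K=d['intrinsics']; return np.array([K[0,0]*q[0]+K[0,2],K[1,1]*q[1]+K[1,2]])
def tri(d1,p1,d2,p2):
    o1,r1,_=ray(d1,*p1); o2,r2,_=ray(d2,*p2)
    s=np.linalg.lstsq(np.c_[r1,-r2],o2-o1,rcond=None)[0]; a=o1+r1*s[0]; b=o2+r2*s[1]
    return (a+b)/2,np.linalg.norm(a-b)
def cloud(d):
    v,u=np.mgrid[0:420,0:560]; K=d['intrinsics']
    p=np.stack([(u-K[0,2])/K[0,0],(v-K[1,2])/K[1,1]],-1); q=p.copy()
    for _ in range(20): q=p/(1+d['k1']*(q**2).sum(-1,keepdims=True))
    Z=d['depth'][...,None]; c=np.concatenate([q*Z,Z],-1)-np.ravel(d['tvec'])
    return c@cv2.Rodrigues(d['rvec'])[0]
def st():
    s=manip.get_state(); print({k:np.round(s[k],4).tolist() for k in ('clock','position','ee_rot','contact_force','width','qpos')}); return s
def rows(P,yaw=None):
    "delta (cm, tool axes) to TCP world P and turn about tool x to have tool-y at world yaw"
    s=manip.get_state(); w,x,y,z=s['ee_rot']; Rm=R.from_quat([x,y,z,w]).as_matrix()
    print('tool axes',np.round(Rm,3).tolist())
    print('dpos',np.round(Rm.T@(np.asarray(P)-s['position'])*100,2))
    if yaw is not None:
        yv=np.array([np.cos(yaw),np.sin(yaw),0]); X=np.array([0,0,-1.])
        for sg in (1,-1):
            T=np.c_[X,sg*yv,np.cross(X,sg*yv)]; print('dr',np.round(R.from_matrix(Rm.T@T).as_rotvec(),3))
E
python3 - <<'E'
from h import *
st(); print(manip.grasp_offset)
for n in('top','side','wrist'):
    d=save(n,n+'0.png'); o,r,_=ray(d,280,210); print(n,o,r,d['k1'],d['intrinsics'][0,0])
E
```

```text
pics
{'clock': 0.0, 'position': [0.2134, 0.5333, 0.1971], 'ee_rot': [0.6941, 0.1332, 0.6945, -0.1344], 'contact_force': [-0.3551, 0.6603, 0.0566], 'width': 0.0853, 'qpos': [1.069, 0.2766, 1.5061, 0.0, 1.3607, -0.121]}
0.0187
top [0.48921678 0.04583705 1.29931062] [ 0.06763849 -0.00294232 -0.99774403] -0.16079295631312504 543.463412151868
side [0.44437983 0.76879375 0.97851316] [ 0.12620826 -0.6159698  -0.77771582] 0.02589748808960744 496.01132891491864
wrist [0.13928232 0.56260605 0.37316586] [ 0.28345271 -0.12295007 -0.95110168] -0.0629119936374222 334.0138988174223
```

View pics/top0.png

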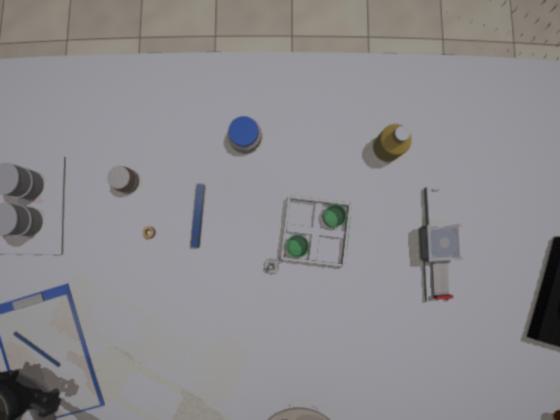

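View pics/side0.png

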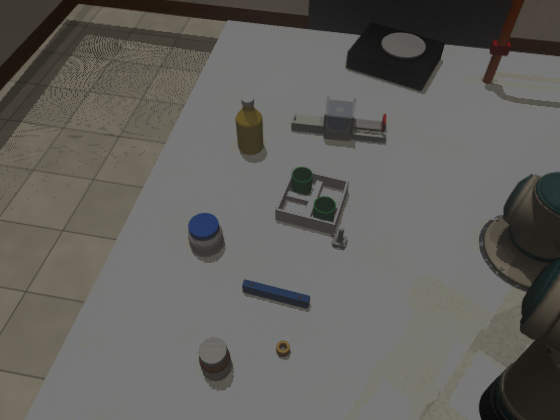

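The top view shows the post and eye at about (271,266), the tray with 2 cups at (334,216) and (297,246), and the stop bar at (198,215). The collar is at (149,232). The magazine is at (443,243), with its red tab at (443,297) and its outlet upward (+x). The side view agrees.

Run:
```python
from h import *
T=load('top0.png');S=load('side0.png')
def seg(d,lo,hi,box):
    h=cv2.cvtColor(d['pixels'],cv2.COLOR_BGR2HSV); m=cv2.inRange(h,lo,hi); k=np.zeros_like(m); k[box[1]:box[3],box[0]:box[2]]=1; return (m>0)&(k>0)
CT,CS=cloud(T),cloud(S)
for nm,d,C,boxes in(('top',T,CT,dict(bar=(185,175,212,255),collar=(138,220,160,245),green=(280,195,355,265),red=(425,285,460,305))),('side',S,CS,dict(bar=(235,270,315,315),collar=(270,335,295,360),green=(280,160,345,225),red=(375,105,392,135)))):
    for k,(lo,hi) in dict(bar=((95,120,30),(125,255,255)),collar=((10,80,40),(35,255,255)),green=((45,80,20),(85,255,255)),red=((0,120,50),(6,255,255))).items():
        m=seg(d,lo,hi,boxes[k]); n,lab,stt,cen=cv2.connectedComponentsWithStats(m.astype(np.uint8))
        for i in range(1,n):
            if stt[i,4]<15: continue
            P=C[lab==i]; z=np.percentile(P[:,2],90); top=P[P[:,2]>z-.004]
            print(nm,k,stt[i,4],cen[i].round(1),'z90 %.4f'%z,'topmean',top.mean(0).round(4),'min',top.min(0).round(3),'max',top.max(0).round(3))
            if k=='bar':
                r=cv2.minAreaRect((top[:,:2]*1000).astype(np.float32)); print('   ',np.round(r[0],1),np.round(r[1],1),r[2])
# height map samples
for nm,d,C in(('top',T,CT),('side',S,CS)):
    print(nm,'bench z',np.median(C[...,2][(C[...,0]>.1)&(C[...,0]<.8)&(abs(C[...,1])<.4)&(C[...,2]<.02)&(C[...,2]>-.02)]))
# crops
a=cv2.resize(T['pixels'][185:285,255:360],None,fx=5,fy=5,interpolation=cv2.INTER_CUBIC)
b=cv2.resize(T['pixels'][180:310,412:472],None,fx=4.5,fy=4.5,interpolation=cv2.INTER_CUBIC)
out=np.zeros((600,800,3),np.uint8); out[:500,:525]=a; out[:585,525:795]=b
cv2.imwrite('pics/crop1.png',cv2.convertScaleAbs(out,alpha=1.5))
```

```text
top bar 123 [195.6 232.2] z90 0.0328 topmean [0.5229 0.2373 0.0471] min [0.489 0.046 0.029] max [0.551 0.248 1.299]
    [520.3 146.5] [202.3  58.7] 88.99700927734375
top collar 76 [148.1 232.1] z90 0.0246 topmean [0.5227 0.3548 0.023 ] min [0.511 0.342 0.021] max [0.535 0.366 0.026]
top green 220 [331.8 216.9] z90 0.0591 topmean [ 0.5485 -0.0678  0.0609] min [ 0.539 -0.088  0.057] max [ 0.571 -0.058  0.066]
top green 299 [296.4 247. ] z90 0.0577 topmean [0.4792 0.0019 0.1338] min [ 0.468 -0.022  0.055] max [0.5   0.046 1.299]
top red 49 [443.6 296.5] z90 0.0686 topmean [ 0.3733 -0.3355  0.0672] min [ 0.371 -0.352  0.065] max [ 0.377 -0.319  0.07 ]
side bar 356 [275.6 290.5] z90 0.0325 topmean [0.5623 0.2417 0.034 ] min [0.444 0.227 0.029] max [0.635 0.769 0.979]
    [478.  476.5] [133.2 573.1] 19.645578384399414
side collar 141 [282.8 347.7] z90 0.0240 topmean [0.5235 0.3586 0.0226] min [0.511 0.345 0.02 ] max [0.537 0.371 0.027]
side green 57 [303.  177.7] z90 0.0643 topmean [ 0.5538 -0.0454  0.0923] min [ 0.444 -0.101  0.06 ] max [0.586 0.769 0.979]
side green 83 [323.8 206.4] z90 0.0639 topmean [0.4906 0.0085 0.0622] min [ 0.466 -0.02   0.06 ] max [0.517 0.034 0.065]
side red 25 [384.1 118.6] z90 0.0681 topmean [ 0.3735 -0.3314  0.0662] min [ 0.37  -0.353  0.064] max [ 0.377 -0.31   0.069]
top bench z 6.981239142425372e-05
side bench z 0.0006072984395262634
```

View pics/crop1.png

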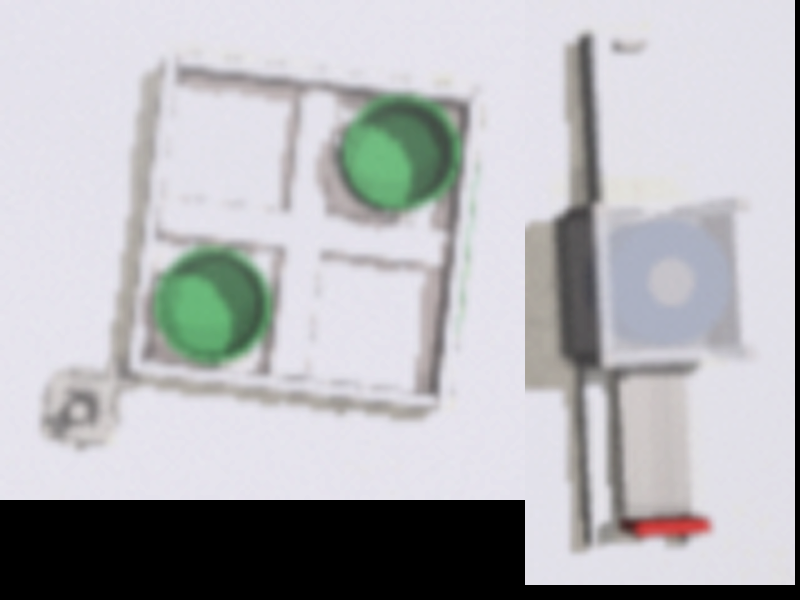

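Run:
```python
from h import *
T=load('top0.png');W=load('wrist0.png')
s=manip.get_state(); w,x,y,z=s['ee_rot']; Rm=R.from_quat([x,y,z,w]).as_matrix()
o,r,_=ray(W,280,210); print('axes',Rm.round(3).tolist(),'cam in tool',Rm.T@(o-s['position']),'view',Rm.T@r)
c=lambda u,v:(u/5+255,v/5+185); m=lambda u,v:((u-525)/4.5+412,v/4.5+180)
pr=lambda n,p,z:print(n,atz(T,*p,z).round(4))
pr('post',c(80,408),.055)
for n,p in dict(TL=(165,55),TR=(478,95),BR=(440,405),BL=(125,372)).items(): pr(n,c(*p),.04)
pr('cupA',c(400,152),.058);pr('cupB',c(213,303),.058)
pr('spot',m(672,283),.08);pr('tab',m(668,525),.065); pr('rail top',m(588,37),.03); pr('railbot',m(585,548),.0);pr('lip',m(630,42),.038)
for n,p,z in(('bottle',(401,133),.17),('tub',(244,131),.075),('jar',(121,176),.08),('barA',(200.5,184),.03),('barB',(195,247),.03)): pr(n,p,z)
d=T
for p in((401,133),(244,131),(121,176),(443,243),(436,270),(436,205)): print(p,dep(d,*p).round(4))
```

```text
axes [[-0.001, 0.372, 0.928], [-0.001, 0.928, -0.372], [-1.0, -0.001, -0.0]] cam in tool [-0.17582386 -0.00074893 -0.07976429] view [ 0.95106014 -0.007467    0.30900716]
post [0.444  0.0625 0.055 ]
TL [0.6073 0.0236 0.04  ]
TR [ 0.589  -0.1225  0.04  ]
BR [ 0.4448 -0.1041  0.04  ]
BL [0.4601 0.0419 0.04  ]
cupA [ 0.5612 -0.084   0.058 ]
cupB [0.492  0.0019 0.058 ]
spot [ 0.4975 -0.3335  0.08  ]
tab [ 0.3738 -0.3351  0.065 ]
rail top [ 0.6281 -0.3054  0.03  ]
railbot [ 0.356  -0.3092  0.    ]
lip [ 0.6247 -0.3259  0.038 ]
bottle [ 0.7309 -0.2149  0.17  ]
tub [0.7532 0.125  0.075 ]
jar [0.649  0.4061 0.08  ]
barA [0.6362 0.2294 0.03  ]
barB [0.4881 0.2407 0.03  ]
(401, 133) [ 0.7308 -0.2149  0.1703]
(244, 131) [0.7528 0.1249 0.077 ]
(121, 176) [0.6493 0.4068 0.0776]
(443, 243) [ 0.4972 -0.3263  0.0904]
(436, 270) [ 0.4341 -0.3256  0.0354]
(436, 205) [ 0.5882 -0.3296  0.0284]
```

Run:
```python
from h import *
rows([.47,.08,.26],np.pi/2)
```

```text
tool axes [[-0.001, 0.372, 0.928], [-0.001, 0.928, -0.372], [-1.0, -0.001, -0.0]]
dpos [ -6.23 -32.57  40.66]
dr [-0.381 -0.     0.001]
dr [2.761e+00 2.000e-03 1.000e-03]
```

```bash
python3 -m creep '{"delta_pos":[[-6.2,-32.6,40.7],[-6.2,-32.6,40.7],[-6.2,-32.6,40.7],[-6.2,-32.6,40.7],[-6.2,-32.6,40.7],[-6.2,-32.6,40.7],[-6.2,-32.6,40.7],[-6.2,-32.6,40.7],[-6.2,-32.6,40.7],[-6.2,-32.6,40.7]],"dr":[[-0.38,0,0],[-0.38,0,0],[-0.38,0,0],[-0.38,0,0],[-0.38,0,0],[-0.38,0,0],[-0.38,0,0],[-0.38,0,0],[-0.38,0,0],[-0.38,0,0]]}' -1; python3 -m creep '{"delta_pos":[[0,0,0],[0,0,0]],"dr":[[0,0,0],[0,0,0]]}'
python3 - <<'E'
from h import *
st(); save('wrist','w1.png'); rows([.47,.08,.26],np.pi/2)
E
```

```text
clock: 1.15
position: [0.4562, 0.1039, 0.2567]
ee_rot: [0.707, 0.001, 0.707, -0.0]
contact_force: [0.4, -0.1, 0.7]
width: 0.0003
clock: 1.35
position: [0.4559, 0.1049, 0.2561]
ee_rot: [0.707, 0.002, 0.707, -0.001]
contact_force: [-1.0, 0.3, -0.8]
width: 0.0003
{'clock': 1.35, 'position': [0.4559, 0.1049, 0.2561], 'ee_rot': [0.7067, 0.0017, 0.7075, -0.0012], 'contact_force': [-1.012, 0.2742, -0.808], 'width': 0.0003, 'qpos': [0.0767, 0.083, 1.6079, 0.0007, 1.4517, -1.4901]}
tool axes [[-0.001, 0.002, 1.0], [0.001, 1.0, -0.002], [-1.0, 0.001, -0.001]]
dpos [-0.4  -2.59  1.48]
dr [-0.002 -0.001 -0.001]
dr [ 3.14e+00 -1.00e-03  2.00e-03]
```

View pics/w1.png

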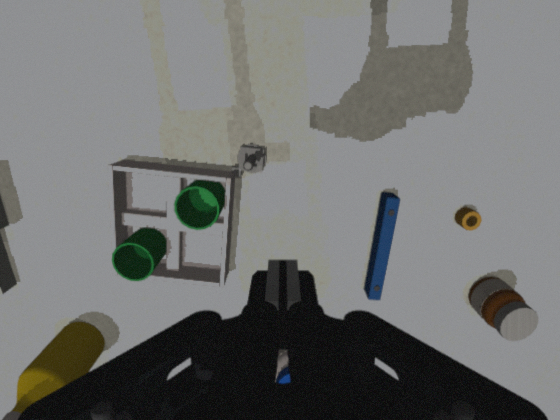

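The wrist view is rotated (up is −x). It shows the post near (250,160), the tray's left corners at (112,165) and (110,275), the bar at (382,245), and the collar at (468,218).

Run:
```python
from h import *
W=load('w1.png')
a=cv2.resize(W['pixels'][135:295,95:275],None,fx=3.3,fy=3.3,interpolation=cv2.INTER_CUBIC)
b=cv2.resize(W['pixels'][185:305,360:405],None,fx=4,fy=4,interpolation=cv2.INTER_CUBIC)
out=np.zeros((600,800,3),np.uint8); out[:a.shape[0],:a.shape[1]]=a; out[:480,605:785]=b
out=cv2.convertScaleAbs(out,alpha=1.7); cv2.imwrite('pics/crop2.png',out)
C=cloud(W); 
for n,(u0,v0,u1,v1) in dict(bar=(362,185,403,302),tray=(105,150,245,290),post=(240,145,268,172),collar=(455,206,482,231)).items():
    P=C[v0:v1,u0:u1].reshape(-1,3); 
    lo,hi={'bar':(.026,.034),'tray':(.036,.044),'post':(.050,.06),'collar':(.018,.026)}[n]
    Q=P[(P[:,2]>lo)&(P[:,2]<hi)]; 
    if len(Q)<5: print(n,len(Q)); continue
    r=cv2.minAreaRect((Q[:,:2]*1000).astype(np.float32)); print(n,len(Q),Q.mean(0).round(4),np.round(r[0],1),np.round(r[1],1),r[2])
```

```text
bar 1453 [0.5596 0.2372 0.0298] [564.5 237.4] [ 18.9 151.2] 85.34817504882812
tray 2539 [ 0.5177 -0.0371  0.0397] [527.7 -41.3] [150.7 151.7] 83.1423110961914
post 84 [0.4437 0.0648 0.0539] [443.8  64.6] [11.2 10.8] 42.70446014404297
collar 249 [0.524  0.3547 0.0213] [524.1 354.8] [26.8 27.5] 57.250572204589844
```

View pics/crop2.png

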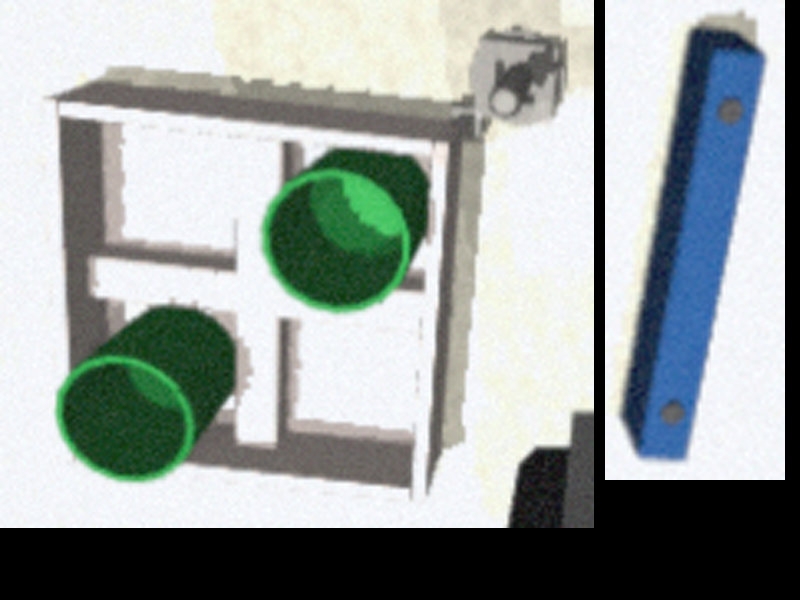

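Run:
```python
from h import *
rows([.562,-.150,.20],np.radians(-6.86))
```

```text
tool axes [[-0.001, 0.002, 1.0], [0.001, 1.0, -0.002], [-1.0, 0.001, -0.001]]
dpos [  5.57 -25.58  10.73]
dr [ 1.689e+00 -2.000e-03  1.000e-03]
dr [-1.453e+00 -1.000e-03 -2.000e-03]
```

```bash
python3 -m creep '{"delta_pos":[[5.6,-25.6,10.7],[5.6,-25.6,10.7],[5.6,-25.6,10.7],[5.6,-25.6,10.7],[5.6,-25.6,10.7],[5.6,-25.6,10.7],[5.6,-25.6,10.7],[5.6,-25.6,10.7],[5.6,-25.6,10.7],[5.6,-25.6,10.7]],"dr":[[1.4,0,0],[1.4,0,0],[1.4,0,0],[1.4,0,0],[1.4,0,0],[1.4,0,0],[1.4,0,0],[1.4,0,0],[1.4,0,0],[1.4,0,0]]}'; python3 -m creep '{"delta_pos":[[0,0,0],[0,0,0],[0,0,0]],"dr":[[0.29,0,0],[0.29,0,0],[0.29,0,0]]}'
python3 - <<'E'
from h import *
st();rows([.562,-.150,.025],np.radians(-6.86))
E
```

```text
clock: 2.4
position: [0.5624, -0.1477, 0.2]
ee_rot: [0.54, 0.456, 0.541, -0.456]
contact_force: [-1.0, -1.0, -0.1]
width: 0.0001
clock: 2.7
position: [0.5625, -0.1478, 0.2002]
ee_rot: [0.47, 0.528, 0.47, -0.528]
contact_force: [0.7, -0.5, 0.8]
width: -0.0
{'clock': 2.7, 'position': [0.5625, -0.1478, 0.2002], 'ee_rot': [0.4696, 0.5283, 0.4704, -0.5283], 'contact_force': [0.7175, -0.4906, 0.8017], 'width': -0.0, 'qpos': [-0.377, 0.2851, 1.4862, 0.0006, 1.3712, -0.2604]}
tool axes [[-0.001, 0.993, -0.116], [0.001, -0.116, -0.993], [-1.0, -0.001, -0.001]]
dpos [ 1.752e+01 -1.000e-02  2.400e-01]
dr [ 0.003 -0.001  0.001]
dr [-3.139e+00 -1.000e-03 -1.000e-03]
```

```bash
python3 -m creep '{"delta_pos":[[5,0,0.3],[10,0,0.3],[14,0,0.3],[17.5,0,0.3],[17.5,0,0.3],[17.5,0,0.3]],"dr":[[0,0,0],[0,0,0],[0,0,0],[0,0,0],[0,0,0],[0,0,0]]}'
python3 - <<'E'
from h import *
s=st(); a=np.radians(-96.86); c=R.from_euler('z',a).as_matrix()[:2,:2]; p=c.T@(s['position'][:2]-[.4445,.064]); print('tray coords',p)
for k in range(1,11):
    d=np.radians(3*k); x,y=18.2,14.; print([0,round(x*np.sin(d)+y*(np.cos(d)-1),2),round(x*(np.cos(d)-1)-y*np.sin(d),2)],end=',')
E
```

```text
clock: 3.3
position: [0.5624, -0.1522, 0.0256]
ee_rot: [-0.47, -0.528, -0.47, 0.528]
contact_force: [0.4, -0.1, 0.6]
width: -0.0001
{'clock': 3.3, 'position': [0.5624, -0.1522, 0.0256], 'ee_rot': [-0.4696, -0.5284, -0.4702, 0.5284], 'contact_force': [0.36, -0.0625, 0.586], 'width': -0.0001, 'qpos': [-0.3839, 0.4314, 1.7322, 0.0003, 0.9787, -0.267]}
tray coords [0.20056993 0.14291866]
[0, np.float64(0.93), np.float64(-0.76)],[0, np.float64(1.83), np.float64(-1.56)],[0, np.float64(2.67), np.float64(-2.41)],[0, np.float64(3.48), np.float64(-3.31)],[0, np.float64(4.23), np.float64(-4.24)],[0, np.float64(4.94), np.float64(-5.22)],[0, np.float64(5.59), np.float64(-6.23)],[0, np.float64(6.19), np.float64(-7.27)],[0, np.float64(6.74), np.float64(-8.34)],[0, np.float64(7.22), np.float64(-9.44)],
```

Approach to contact, then one 30° arc.

```bash
python3 -m creep '{"delta_pos":[[0,0,-0.5],[0,-0.1,-1.0],[0,-0.2,-1.4],[0,-0.3,-1.8],[0,-0.3,-1.8]],"dr":[[0,0,0],[0,0,0],[0,0,0],[0,0,0],[0,0,0]]}'
python3 -m creep '{"delta_pos":[[0,0.93,-0.76],[0,1.83,-1.56],[0,2.67,-2.41],[0,3.48,-3.31],[0,4.23,-4.24],[0,4.94,-5.22],[0,5.59,-6.23],[0,6.19,-7.27],[0,6.74,-8.34],[0,7.22,-9.44]],"dr":[[-0.052,0,0],[-0.105,0,0],[-0.157,0,0],[-0.209,0,0],[-0.262,0,0],[-0.314,0,0],[-0.367,0,0],[-0.419,0,0],[-0.471,0,0],[-0.524,0,0]]}'
python3 - <<'E'
from h import *
s=st(); save('top','t2.png'); C=cloud(load('t2.png')); P=C.reshape(-1,3)
Q=P[(P[:,2]>.034)&(P[:,2]<.046)&(P[:,0]>.42)&(P[:,0]<.7)&(P[:,1]>-.12)&(P[:,1]<.19)]; r=cv2.minAreaRect((Q[:,:2]*1000).astype(np.float32)); print(len(Q),r)
E
```

```text
clock: 3.8
position: [0.5614, -0.1343, 0.026]
ee_rot: [0.469, 0.529, 0.469, -0.529]
contact_force: [0.1, -0.3, -0.1]
width: -0.0
clock: 4.8
position: [0.6447, -0.0497, 0.0255]
ee_rot: [0.591, 0.389, 0.59, -0.389]
contact_force: [-0.2, -0.1, 0.1]
width: 0.0001
{'clock': 4.8, 'position': [0.6447, -0.0497, 0.0255], 'ee_rot': [0.5906, 0.3889, 0.5905, -0.3889], 'contact_force': [-0.2026, -0.0571, 0.0727], 'width': 0.0001, 'qpos': [-0.1844, 0.5114, 1.5823, -0.0001, 1.0476, -0.5905]}
385 ((521.228759765625, -31.703765869140625), (170.2948760986328, 165.07992553710938), 83.13986206054688)
```

View pics/t2.png

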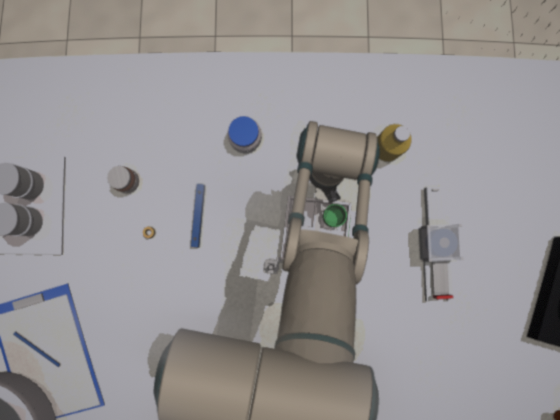

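The top view seems to show the tray and cup (334,216) where they were, though the finger passed the corner. I'll check with the wrist camera.

Run:
```python
from h import *
save('wrist','w2.png')
```

```text
(no output)
```

View pics/w2.png

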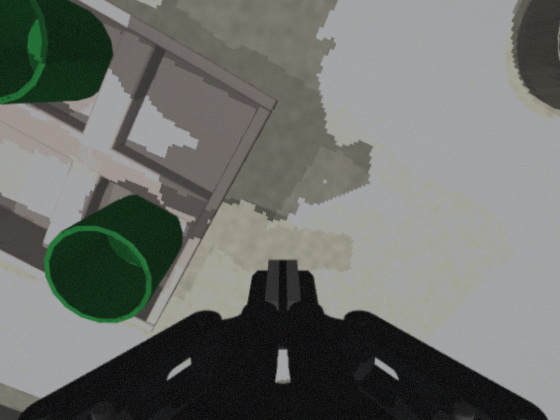

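Run:
```python
from h import *
W=load('w2.png'); C=cloud(W); s=manip.get_state(); print(s['position'])
for p in((275,100),(155,325),(130,18),(283,265)): print(p,atz(W,*p,.04).round(4),dep(W,*p).round(4))
print(proj(W,s['position']))
P=C[:330,:270].reshape(-1,3); 
for lo,hi in((.036,.044),):
    Q=P[(P[:,2]>lo)&(P[:,2]<hi)]; print(len(Q)); h=cv2.convexHull((Q[:,:2]*1000).astype(np.float32)); print(cv2.approxPolyDP(h,6,True).reshape(-1,2).round(0).tolist())
```

```text
[ 0.64513845 -0.04889708  0.02546388]
(275, 100) [0.6105 0.0242 0.04  ] [0.6105 0.0242 0.0395]
(155, 325) [ 0.5946 -0.1177  0.04  ] [ 5.899e-01 -1.524e-01  5.000e-04]
(130, 18) [0.5378 0.0316 0.04  ] [0.5373 0.0317 0.039 ]
(283, 265) [ 0.6475 -0.0519  0.04  ] [ 0.6416 -0.0385  0.0684]
[281.21785228 247.53921304]
9297
[[607.0, 25.0], [525.0, 35.0], [475.0, 17.0], [500.0, -113.0], [594.0, -121.0]]
```

Run:
```python
from h import *
rows([.5328,-.142,.10],np.radians(-6.86))
```

```text
tool axes [[0.001, 0.919, 0.394], [0.0, 0.394, -0.919], [-1.0, 0.001, -0.0]]
dpos [ -7.47 -13.99   4.13]
dr [ 0.525 -0.    -0.001]
dr [-2.617e+00  1.000e-03 -0.000e+00]
```

```bash
python3 -m creep '{"delta_pos":[[-5,0,0],[-7.5,0,0],[-7.5,-7,2],[-7.5,-14,4.1],[-7.5,-14,4.1],[-7.5,-14,4.1],[-7.5,-14,4.1],[-7.5,-14,4.1],[-7.5,-14,4.1],[-7.5,-14,4.1]],"dr":[[0,0,0],[0.05,0,0],[0.2,0,0],[0.3,0,0],[0.4,0,0],[0.525,0,0],[0.525,0,0],[0.525,0,0],[0.525,0,0],[0.525,0,0]]}'
python3 -m creep '{"delta_pos":[[4,0,0],[7,0,0],[8.5,0,0],[8.5,0,0]],"dr":[[0,0,0],[0,0,0],[0,0,0],[0,0,0]]}'
python3 -m creep '{"delta_pos":[[0,0,-0.4],[0,0,-0.8],[0,0,-1.2],[0,0,-1.6],[0,0,-2.0],[0,0,-2.4]],"dr":[[0,0,0],[0,0,0],[0,0,0],[0,0,0],[0,0,0],[0,0,0]]}'
python3 - <<'E'
from h import *
s=st(); save('wrist','w3.png'); c=R.from_euler('z',np.radians(-96.86)).as_matrix()[:2,:2]; print(c.T@(s['position'][:2]-[.4445,.064])); print(s['effort'],s['moment'])
W=load('w3.png');C=cloud(W);P=C.reshape(-1,3);Q=P[(P[:,2]>.036)&(P[:,2]<.044)&(P[:,0]<.65)&(P[:,0]>.42)&(P[:,1]<.06)&(P[:,1]>-.13)]; h=cv2.convexHull((Q[:,:2]*1000).astype(np.float32)); print(cv2.approxPolyDP(h,6,True).reshape(-1,2).round(0).tolist())
E
```

```text
clock: 5.9
position: [0.5323, -0.1422, 0.1003]
ee_rot: [0.469, 0.529, 0.469, -0.529]
contact_force: [0.4, 0.4, -0.4]
width: -0.0005
clock: 6.3
position: [0.53, -0.1413, 0.0129]
ee_rot: [-0.467, -0.528, -0.471, 0.53]
contact_force: [-0.8, -0.2, 0.2]
width: -0.0003
clock: 6.9
position: [0.5348, -0.1184, 0.0158]
ee_rot: [0.469, 0.529, 0.469, -0.529]
contact_force: [0.0, 0.1, -0.8]
width: 0.0
{'clock': 6.9, 'position': [0.5348, -0.1184, 0.0158], 'ee_rot': [0.4691, 0.5294, 0.4687, -0.5291], 'contact_force': [0.0022, 0.124, -0.7676], 'width': 0.0, 'qpos': [-0.345, 0.3994, 1.8228, 0.0001, 0.9188, -0.2242]}
[0.17033205 0.11148507]
[-3.58543200e-01 -4.27784407e+01 -1.84362477e+01  4.86474364e-04
 -1.79161393e-04 -5.93129732e-02] [ 0.00570027  0.03861843 -0.00341271]
[[608.0, -6.0], [471.0, 12.0], [456.0, -5.0], [445.0, -105.0], [593.0, -124.0]]
```

View pics/w3.png

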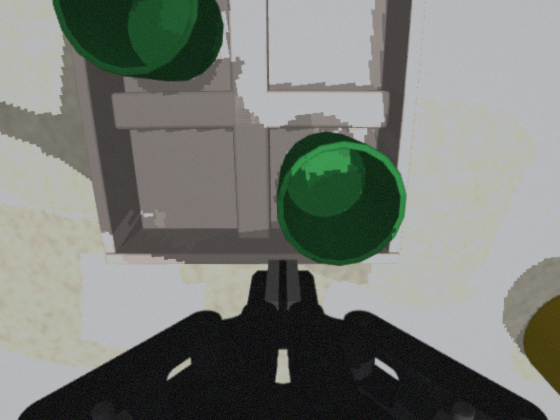

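```bash
python3 -m creep '{"delta_pos":[[0,0,-0.4],[0,0,-0.8],[0,0,-1.2]],"dr":[[0,0,0],[0,0,0],[0,0,0]]}';python3 -m creep '{"delta_pos":[[0,0.2,-0.4],[0,0.3,-0.8],[0,0.4,-1.2]],"dr":[[-0.03,0,0],[-0.06,0,0],[-0.09,0,0]]}'
python3 - <<'E'
from h import *
s=st(); save('wrist','w4.png'); c=R.from_euler('z',np.radians(-96.86)).as_matrix()[:2,:2]; print(c.T@(s['position'][:2]-[.4445,.064]))
W=load('w4.png');C=cloud(W);P=C.reshape(-1,3);Q=P[(P[:,2]>.036)&(P[:,2]<.044)&(P[:,0]<.65)&(P[:,0]>.42)&(P[:,1]<.06)&(P[:,1]>-.13)]; h=cv2.convexHull((Q[:,:2]*1000).astype(np.float32)); print(cv2.approxPolyDP(h,6,True).reshape(-1,2).round(0).tolist())
E
```

```text
clock: 7.25
position: [0.5361, -0.1068, 0.0155]
ee_rot: [-0.469, -0.529, -0.469, 0.529]
contact_force: [0.1, -0.1, 1.3]
width: -0.0001
clock: 7.55
position: [0.5437, -0.0998, 0.0175]
ee_rot: [-0.497, -0.506, -0.49, 0.507]
contact_force: [-3.0, -13.9, 11.7]
width: 0.0001
{'clock': 7.55, 'position': [0.5437, -0.0998, 0.0175], 'ee_rot': [-0.4965, -0.5056, -0.4902, 0.5075], 'contact_force': [-3.0304, -13.9478, 11.6769], 'width': 0.0001, 'qpos': [-0.3027, 0.401, 1.8144, -0.0082, 0.9196, -0.2713]}
[0.15076806 0.11805185]
[[609.0, 20.0], [475.0, 22.0], [457.0, -7.0], [450.0, -105.0], [598.0, -117.0]]
```

View pics/w4.png

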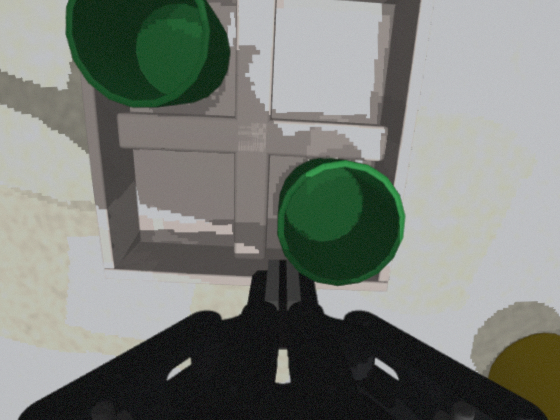

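Run:
```python
from h import *
W=load('w1.png'); C=cloud(W); p=np.array([.4559,.1049,.2561]); print(proj(W,p))
for v in range(240,312,4): print(v,(C[v,[262,270,276,283,290,296,304]]-p).round(3).tolist()[1:6:2], W['pixels'][v,[276,283]].tolist())
```

```text
[283.66220692 247.76932026]
240 [[0.104, -0.018, -0.255], [0.104, -0.0, -0.256], [0.105, 0.018, -0.257]] [[141, 145, 144], [143, 147, 145]]
244 [[0.11, -0.018, -0.256], [0.11, -0.0, -0.256], [0.111, 0.018, -0.257]] [[141, 144, 144], [141, 146, 145]]
248 [[0.117, -0.019, -0.257], [0.116, -0.0, -0.255], [0.116, 0.018, -0.256]] [[142, 145, 143], [145, 147, 145]]
252 [[0.123, -0.019, -0.257], [0.122, -0.0, -0.256], [0.123, 0.018, -0.256]] [[148, 147, 144], [145, 146, 144]]
256 [[0.129, -0.019, -0.257], [0.13, -0.0, -0.258], [0.13, 0.018, -0.257]] [[143, 144, 144], [138, 145, 145]]
260 [[-0.011, -0.006, 0.038], [-0.011, -0.0, 0.037], [-0.011, 0.006, 0.038]] [[66, 70, 69], [53, 57, 54]]
264 [[-0.011, -0.006, 0.043], [-0.012, -0.0, 0.043], [-0.011, 0.005, 0.042]] [[42, 42, 40], [13, 14, 14]]
268 [[-0.011, -0.006, 0.046], [-0.011, -0.0, 0.046], [-0.01, 0.005, 0.044]] [[41, 43, 41], [17, 16, 10]]
272 [[-0.011, -0.006, 0.049], [-0.011, -0.0, 0.049], [-0.012, 0.005, 0.05]] [[46, 45, 47], [14, 13, 16]]
276 [[-0.011, -0.006, 0.053], [-0.011, -0.0, 0.053], [-0.011, 0.005, 0.053]] [[44, 40, 42], [2
[... 155 characters left out ...]
0.0, 0.059], [-0.011, 0.005, 0.059]] [[49, 47, 48], [20, 13, 17]]
288 [[-0.011, -0.006, 0.063], [-0.011, -0.0, 0.062], [-0.011, 0.005, 0.062]] [[39, 37, 39], [15, 10, 13]]
292 [[-0.011, -0.005, 0.066], [-0.011, -0.0, 0.065], [-0.011, 0.004, 0.065]] [[43, 46, 47], [14, 13, 18]]
296 [[-0.011, -0.005, 0.068], [-0.011, -0.0, 0.068], [-0.011, 0.004, 0.067]] [[42, 42, 42], [18, 13, 14]]
300 [[-0.011, -0.005, 0.071], [-0.011, -0.0, 0.07], [-0.011, 0.004, 0.07]] [[44, 42, 46], [13, 15, 11]]
304 [[-0.012, -0.005, 0.075], [-0.009, -0.0, 0.07], [-0.011, 0.004, 0.073]] [[55, 57, 55], [10, 11, 11]]
308 [[-0.012, -0.005, 0.077], [-0.009, -0.001, 0.072], [-0.012, 0.004, 0.077]] [[29, 29, 29], [17, 19, 20]]
```

```bash
python3 -m creep '{"delta_pos":[[0,0,1],[0,0,2],[0,0,4],[0,0,6],[0,0,6]],"dr":[[0,0,0],[0,0,0],[0,0,0],[0,0,0],[0,0,0]]}'
python3 - <<'E'
from h import *
s=st(); d=save('side','s2.png'); u,v=proj(d,s['position']).astype(int); print(u,v)
a=d['pixels'][max(v-90,0):v+50,u-80:u+110]; a=cv2.convertScaleAbs(cv2.resize(a,None,fx=4,fy=4,interpolation=cv2.INTER_CUBIC),alpha=1.7); cv2.circle(a,(80*4,min(v,90)*4),4,(0,0,255),1); cv2.imwrite('pics/s2c.png',a)
E
```

```text
clock: 8.1
position: [0.5398, -0.1575, 0.015]
ee_rot: [-0.492, -0.508, -0.492, 0.508]
contact_force: [0.3, 0.5, -0.2]
width: 0.0001
{'clock': 8.1, 'position': [0.5398, -0.1575, 0.015], 'ee_rot': [-0.4917, -0.5082, -0.4916, 0.5083], 'contact_force': [0.315, 0.5249, -0.1919], 'width': 0.0001, 'qpos': [-0.4076, 0.4183, 1.7909, -0.0002, 0.9323, -0.3742]}
314 167
```

View pics/s2c.png

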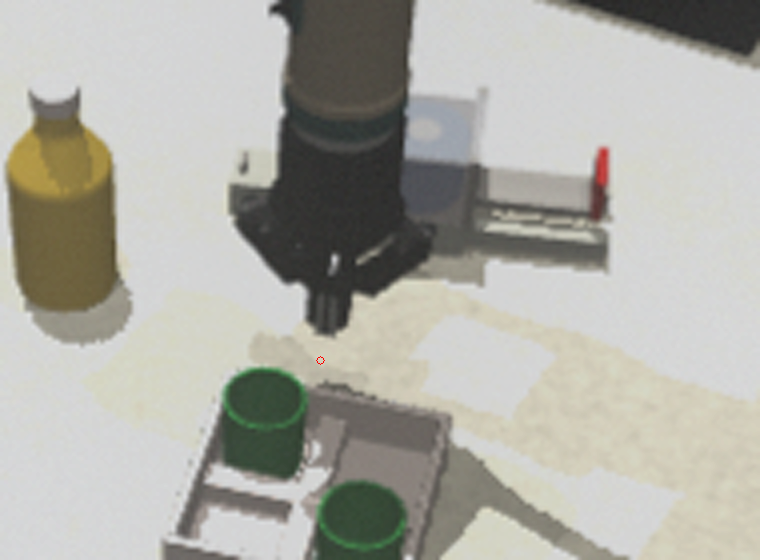

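Run:
```python
from h import *
d=load('s2.png'); p=np.array([.5398,-.1575,.015])
for h in(0,.01,.02,.03,.035,.04,.045): print(h,proj(d,p+[0,0,h]).round(1))
C=cloud(d)
for v in range(150,168): print(v,(C[v,315:317]-p).round(3).tolist(),d['pixels'][v,315])
```

```text
0 [314.3 167.2]
0.01 [314.5 164.6]
0.02 [314.7 162. ]
0.03 [314.9 159.3]
0.035 [315. 158.]
0.04 [315.1 156.6]
0.045 [315.2 155.2]
150 [[0.001, 0.009, 0.072], [-0.002, 0.005, 0.069]] [30 31 31]
151 [[0.0, 0.009, 0.069], [-0.002, 0.01, 0.07]] [33 34 35]
152 [[-0.0, 0.015, 0.071], [-0.003, 0.016, 0.072]] [32 34 33]
153 [[-0.0, 0.011, 0.064], [-0.003, 0.011, 0.065]] [33 35 35]
154 [[-0.0, 0.008, 0.057], [-0.003, 0.011, 0.061]] [32 32 33]
155 [[-0.0, 0.009, 0.055], [-0.003, 0.013, 0.059]] [31 32 33]
156 [[-0.001, 0.012, 0.054], [-0.004, 0.014, 0.056]] [30 32 32]
157 [[-0.001, 0.01, 0.049], [-0.004, 0.012, 0.051]] [33 34 35]
158 [[-0.001, 0.014, 0.049], [-0.004, 0.012, 0.048]] [32 34 34]
159 [[-0.001, 0.012, 0.043], [-0.004, 0.011, 0.043]] [33 33 33]
160 [[-0.002, 0.015, 0.043], [-0.004, 0.014, 0.042]] [52 56 57]
161 [[0.003, -0.037, -0.014], [0.0, -0.035, -0.011]] [ 96 105 108]
162 [[0.002, -0.031, -0.011], [-0.0, -0.033, -0.013]] [107 118 120]
163 [[0.002, -0.031, -0.015], [-0.001, -0.03, -0.014]] [108 119 121]
164 [[0.002, -0.028, -0.016], [-0.001, -0.029, -0.016]] [110 120 123]
165 [[0.001, -0.02, -0.012], [-0.002, -0.024, -0.016]] [110 122 123]
166 [[0.0, -0.018, -0.013], [-0.003, -0.016, -0.011]] [109 121 123]
167 [[-0.0, -0.017, -0.017], [-0.003, -0.018, -0.017]] [109 120 121]
```

```bash
python3 -m creep '{"delta_pos":[[0,1.5,-0.5],[1.5,2.9,-1],[3.2,2.9,-1],[3.2,2.9,-1]],"dr":[[0.02,0,0],[0.044,0,0],[0.044,0,0],[0.044,0,0]]}'
python3 -m creep '{"delta_pos":[[0,0,-0.5],[0,0,-1.0],[0,0,-1.4],[0,0,-1.8],[0,0,-2.1],[0,0,-2.1]],"dr":[[0,0,0],[0,0,0],[0,0,0],[0,0,0],[0,0,0],[0,0,0]]}'
python3 -m creep '{"delta_pos":[[0,0.93,-0.76],[0,1.83,-1.56],[0,2.67,-2.41]],"dr":[[-0.052,0,0],[-0.105,0,0],[-0.157,0,0]]}'
python3 - <<'E'
from h import *
s=st(); save('wrist','w5.png')
W=load('w5.png');C=cloud(W);P=C.reshape(-1,3);Q=P[(P[:,2]>.034)&(P[:,2]<.046)&(P[:,0]<.66)&(P[:,0]>.42)&(P[:,1]<.08)&(P[:,1]>-.13)]; h=cv2.convexHull((Q[:,:2]*1000).astype(np.float32)); print(cv2.approxPolyDP(h,6,True).reshape(-1,2).round(0).tolist())
E
```

```text
clock: 8.55
position: [0.5668, -0.1443, -0.0189]
ee_rot: [-0.479, -0.517, -0.483, 0.519]
contact_force: [-0.8, 0.3, -0.0]
width: -0.0
clock: 9.15
position: [0.5708, -0.1251, -0.0162]
ee_rot: [0.481, 0.518, 0.481, -0.518]
contact_force: [-0.1, -0.3, 0.5]
width: -0.0
clock: 9.45
position: [0.5986, -0.1045, -0.0163]
ee_rot: [0.521, 0.478, 0.521, -0.479]
contact_force: [-1.2, -4.6, 0.8]
width: 0.0
{'clock': 9.45, 'position': [0.5986, -0.1045, -0.0163], 'ee_rot': [0.5208, 0.4777, 0.5205, -0.4792], 'contact_force': [-1.1684, -4.5957, 0.7826], 'width': 0.0, 'qpos': [-0.286, 0.5099, 1.7176, -0.0025, 0.9146, -0.3689]}
[[617.0, 8.0], [526.0, 4.0], [501.0, -13.0], [480.0, -68.0], [478.0, -103.0], [625.0, -92.0]]
```

```bash
python3 -m creep '{"delta_pos":[[0,0.93,-0.76],[0,1.83,-1.56],[0,2.67,-2.41],[0,3.48,-3.31],[0,4.23,-4.24],[0,4.94,-5.22],[0,5.59,-6.23],[0,6.19,-7.27],[0,6.74,-8.34],[0,7.22,-9.44]],"dr":[[-0.052,0,0],[-0.105,0,0],[-0.157,0,0],[-0.209,0,0],[-0.262,0,0],[-0.314,0,0],[-0.367,0,0],[-0.419,0,0],[-0.471,0,0],[-0.524,0,0]]}'
python3 -m creep '{"delta_pos":[[0,0.93,-0.76],[0,1.83,-1.56],[0,2.67,-2.41],[0,3.48,-3.31],[0,4.23,-4.24],[0,4.94,-5.22],[0,5.59,-6.23],[0,6.19,-7.27],[0,6.74,-8.34],[0,7.22,-9.44]],"dr":[[-0.052,0,0],[-0.105,0,0],[-0.157,0,0],[-0.209,0,0],[-0.262,0,0],[-0.314,0,0],[-0.367,0,0],[-0.419,0,0],[-0.471,0,0],[-0.524,0,0]]}'
cat >> h.py <<'E'
POST=np.array([.4444,.0638])
def fin(yawdeg,P=None):
    s=manip.get_state(); a=np.radians(yawdeg); c=np.array([[np.cos(a),-np.sin(a)],[np.sin(a),np.cos(a)]]); return c.T@((s['position'][:2] if P is None else np.asarray(P)[:2])-POST)
def trayhull(W,lo=.034,hi=.046):
    P=cloud(W).reshape(-1,3);Q=P[(P[:,2]>lo)&(P[:,2]<hi)&(np.hypot(*(P[:,:2]-POST).T)<.25)]; h=cv2.convexHull((Q[:,:2]*1000).astype(np.float32)); print('hull',cv2.approxPolyDP(h,5,True).reshape(-1,2).round(0).tolist())
E
python3 - <<'E'
from h import *
s=st(); trayhull(save('wrist','w6.png'))
for a in (-30,-28,-26,-24,-22): print(a,fin(a).round(4))
E
```

```text
clock: 10.5
position: [0.6649, -0.0044, -0.0163]
ee_rot: [0.628, 0.328, 0.625, -0.328]
contact_force: [2.9, -2.4, -0.4]
width: 0.0001
clock: 11.5
position: [0.6703, 0.1149, -0.0162]
ee_rot: [0.691, 0.154, 0.689, -0.154]
contact_force: [1.7, -2.2, -0.4]
width: 0.0002
{'clock': 11.5, 'position': [0.6703, 0.1149, -0.0162], 'ee_rot': [0.6912, 0.1541, 0.689, -0.1542], 'contact_force': [1.7202, -2.1682, -0.419], 'width': 0.0002, 'qpos': [0.0681, 0.5941, 1.5434, -0.0012, 1.001, -1.0625]}
hull [[671.0, 144.0], [580.0, 186.0], [539.0, 105.0], [541.0, 74.0], [580.0, 28.0], [608.0, 10.0], [669.0, 127.0]]
-30 [0.1683 0.1588]
-28 [0.1738 0.1528]
-26 [0.179  0.1467]
-24 [0.184  0.1403]
-22 [0.1888 0.1338]
```

```bash
python3 -m creep '{"delta_pos":[[0,0.93,-0.76],[0,1.83,-1.56],[0,2.67,-2.41],[0,3.48,-3.31],[0,4.23,-4.24],[0,4.94,-5.22],[0,4.94,-5.22]],"dr":[[-0.052,0,0],[-0.105,0,0],[-0.157,0,0],[-0.209,0,0],[-0.262,0,0],[-0.314,0,0],[-0.314,0,0]]}'
python3 -m creep '{"delta_pos":[[0,0.3,-0.25],[0,0.6,-0.51],[0,0.6,-0.51]],"dr":[[-0.017,0,0],[-0.035,0,0],[-0.035,0,0]]}'
python3 -m creep '{"delta_pos":[[0,0.3,-0.25],[0,0.3,-0.25]],"dr":[[-0.017,0,0],[-0.017,0,0]]}'
python3 -m creep '{"delta_pos":[[0,0.3,-0.25],[0,0.3,-0.25]],"dr":[[-0.017,0,0],[-0.017,0,0]]}'
python3 - <<'E'
from h import *
s=st(); trayhull(save('wrist','w7.png'))
for a in (-8,-6,-4,-2): print(a,fin(a).round(4))
E
```

```text
clock: 12.25
position: [0.6425, 0.1831, -0.0163]
ee_rot: [0.706, 0.045, 0.705, -0.045]
contact_force: [-0.5, 1.0, 0.2]
width: -0.0002
clock: 12.55
position: [0.6389, 0.1889, -0.0163]
ee_rot: [0.707, 0.033, 0.706, -0.032]
contact_force: [3.6, -0.3, 0.3]
width: -0.0001
clock: 12.75
position: [0.6365, 0.1925, -0.0163]
ee_rot: [0.707, 0.027, 0.706, -0.026]
contact_force: [3.0, 0.1, -0.4]
width: 0.0002
clock: 12.95
position: [0.6343, 0.1957, -0.0163]
ee_rot: [0.707, 0.02, 0.706, -0.02]
contact_force: [4.6, -0.5, -0.7]
width: -0.0
{'clock': 12.95, 'position': [0.6343, 0.1957, -0.0163], 'ee_rot': [0.7072, 0.0203, 0.7064, -0.0201], 'contact_force': [4.6443, -0.4858, -0.7386], 'width': -0.0, 'qpos': [0.1944, 0.5753, 1.583, 0.0001, 0.9821, -1.3193]}
hull [[623.0, 224.0], [524.0, 228.0], [516.0, 138.0], [530.0, 110.0], [582.0, 82.0], [617.0, 74.0], [629.0, 206.0]]
-8 [0.1697 0.157 ]
-6 [0.1751 0.151 ]
-4 [0.1802 0.1448]
-2 [0.1852 0.1384]
```

```bash
python3 -m creep '{"delta_pos":[[0,0.15,-0.13],[0,0.15,-0.13]],"dr":[[0,0,0],[0,0,0]]}'
python3 -m creep '{"delta_pos":[[0,0.15,-0.13],[0,0.15,-0.13]],"dr":[[0,0,0],[0,0,0]]}'
python3 - <<'E'
from h import *
s=st()
W=save('wrist','w7.png');C=cloud(W);P=C.reshape(-1,3)
a=cv2.convertScaleAbs(cv2.resize(W['pixels'][60:300,200:480],None,fx=2.4,fy=2.4),alpha=1.7);cv2.imwrite('pics/w7c.png',a)
E
```

```text
clock: 13.2
position: [0.6343, 0.1957, -0.0163]
ee_rot: [0.708, 0.019, 0.706, -0.021]
contact_force: [5.6, -4.7, -1.5]
width: 0.0003
clock: 13.4
position: [0.6341, 0.1963, -0.0161]
ee_rot: [0.709, 0.019, 0.705, -0.021]
contact_force: [8.6, -7.2, -1.0]
width: 0.0002
{'clock': 13.4, 'position': [0.6341, 0.1963, -0.0161], 'ee_rot': [0.7086, 0.0189, 0.705, -0.021], 'contact_force': [8.6353, -7.205, -1.0193], 'width': 0.0002, 'qpos': [0.1979, 0.5739, 1.5852, -0.005, 0.9782, -1.3137]}
```

View pics/w7c.png

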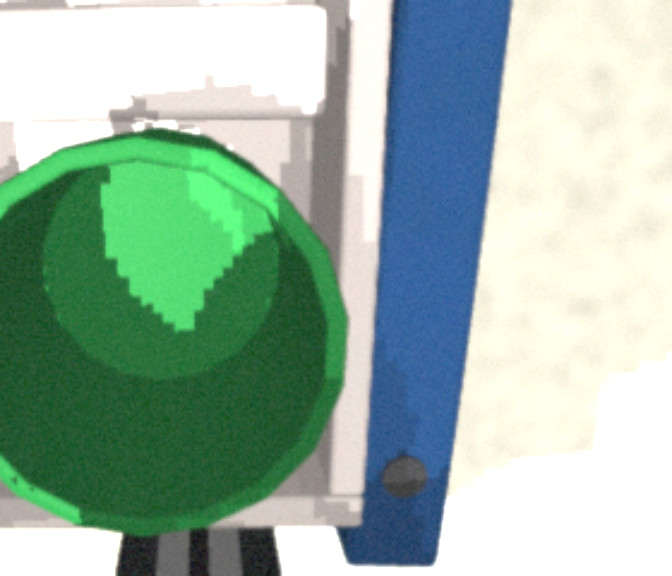

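The tray is against the blue bar (contact edge at crop x≈380), and the force rose to about 11 N with no further motion. Next I'll back off and go to the collar. The real fingertips sit about 37 mm above the reported TCP, so I'm correcting for that.

```bash
python3 -m creep '{"delta_pos":[[0,-0.2,0.5],[0,-0.2,2],[0,-0.2,3.5],[-5,-0.2,3.5],[-10,-0.2,3.5],[-15,-0.2,3.5],[-18,-0.2,3.5],[-18,-0.2,3.5]],"dr":[[0,0,0],[0,0,0],[0,0,0],[0,0,0],[0,0,0],[0,0,0],[0,0,0],[0,0,0]]}' 1
python3 - <<'E'
from h import *
st(); rows([.49,.325,.12],np.radians(131.5))
E
```

```text
clock: 14.25
position: [0.6673, 0.1955, 0.1691]
ee_rot: [0.709, 0.021, 0.705, -0.019]
contact_force: [0.6, 0.4, -0.4]
width: 0.0857
{'clock': 14.25, 'position': [0.6673, 0.1955, 0.1691], 'ee_rot': [0.709, 0.0213, 0.7046, -0.0194], 'contact_force': [0.6484, 0.4357, -0.3904], 'width': 0.0857, 'qpos': [0.1842, 0.4691, 1.2738, 0.0013, 1.3921, -1.3293]}
tool axes [[0.006, 0.057, 0.998], [0.003, 0.998, -0.057], [-1.0, 0.003, 0.006]]
dpos [  4.83  11.9  -18.48]
dr [-0.782  0.007 -0.   ]
dr [ 2.36  -0.    -0.009]
```

```bash
python3 -m creep '{"delta_pos":[[4.8,11.9,-18.5],[4.8,11.9,-18.5],[4.8,11.9,-18.5],[4.8,11.9,-18.5],[4.8,11.9,-18.5],[4.8,11.9,-18.5],[4.8,11.9,-18.5],[4.8,11.9,-18.5]],"dr":[[-0.782,0.007,0],[-0.782,0.007,0],[-0.782,0.007,0],[-0.782,0.007,0],[-0.782,0.007,0],[-0.782,0.007,0],[-0.782,0.007,0],[-0.782,0.007,0]]}'
cat >> h.py <<'E'
def collar(W):
    C=cloud(W); h=cv2.cvtColor(W['pixels'],cv2.COLOR_BGR2HSV); m=cv2.inRange(h,(10,80,40),(35,255,255))>0
    m&=(C[...,2]>.016)&(C[...,2]<.05)&(C[...,0]>.2)&(C[...,0]<.75)&(abs(C[...,1])<.6)
    n,l,s,c=cv2.connectedComponentsWithStats(m.astype(np.uint8))
    for i in range(1,n):
        if s[i,4]>30:
            Q=C[l==i]; (x,y),r=cv2.minEnclosingCircle((Q[:,:2]*1000).astype(np.float32)); print('collar?',s[i,4],c[i].round(0),Q.mean(0).round(4),'circ',round(x,1),round(y,1),round(r,1),'z',np.percentile(Q[:,2],[5,50,95]).round(4))
E
python3 - <<'E'
from h import *
st(); W=save('wrist','w8.png'); collar(W); collar(save('top','t8.png'))
E
```

```text
clock: 15.05
position: [0.4872, 0.3235, 0.1144]
ee_rot: [0.658, -0.25, 0.665, 0.25]
contact_force: [0.5, 0.2, -0.5]
width: 0.0853
{'clock': 15.05, 'position': [0.4872, 0.3235, 0.1144], 'ee_rot': [0.6578, -0.2502, 0.6649, 0.2503], 'contact_force': [0.544, 0.2479, -0.5], 'width': 0.0853, 'qpos': [0.4664, 0.3531, 1.6063, 0.0013, 1.1921, -1.8284]}
collar? 572 [282. 255.] [0.5237 0.355  0.0212] circ 524.5 355.7 13.8 z [0.0172 0.0216 0.0228]
collar? 252 [233. 373.] [0.6348 0.392  0.0462] circ 638.8 400.5 24.0 z [0.0397 0.0471 0.0499]
collar? 80 [380. 153.] [ 0.7116 -0.1943  0.0347] circ 718.6 -203.3 29.4 z [0.0209 0.0339 0.0474]
```

Run:
```python
from h import *
rows([.5243,.3552,.04],np.radians(131.5))
```

```text
tool axes [[-0.008, -0.661, 0.75], [-0.003, 0.75, 0.661], [-1.0, 0.003, -0.008]]
dpos [ 7.45 -0.02  4.87]
dr [-0.001 -0.008 -0.003]
dr [ 3.14  -0.005  0.012]
```

```bash
python3 -m creep '{"delta_pos":[[2,0,2.5],[4,0,4.9],[6,0,4.9],[7.4,0,4.9],[7.4,0,4.9],[7.4,0,4.9]],"dr":[[0,-0.008,-0.003],[0,-0.008,-0.003],[0,-0.008,-0.003],[0,-0.008,-0.003],[0,-0.008,-0.003],[0,-0.008,-0.003]]}'
python3 - <<'E'
from h import *
st();rows([.5243,.3552,-.033],np.radians(131.5));collar(save('wrist','w9.png'))
E
```

```text
clock: 15.75
position: [0.5246, 0.3558, 0.0413]
ee_rot: [0.662, -0.25, 0.661, 0.25]
contact_force: [0.0, 0.3, -0.1]
width: 0.0855
{'clock': 15.75, 'position': [0.5246, 0.3558, 0.0413], 'ee_rot': [0.6618, -0.2502, 0.6609, 0.2503], 'contact_force': [0.0462, 0.3104, -0.1263], 'width': 0.0855, 'qpos': [0.4861, 0.479, 1.5968, 0.0001, 1.0646, -1.8082]}
tool axes [[0.001, -0.662, 0.75], [0.001, 0.75, 0.662], [-1.0, -0.0, 0.001]]
dpos [ 7.43 -0.02 -0.07]
dr [-0.001  0.001  0.   ]
dr [ 3.141e+00  0.000e+00 -2.000e-03]
collar? 1093 [283. 234.] [0.5239 0.3553 0.0212] circ 524.8 355.9 13.8 z [0.0177 0.0216 0.0228]
collar? 88 [207. 388.] [0.6387 0.3868 0.0412] circ 639.0 388.4 10.9 z [0.0389 0.041  0.0435]
```

```bash
python3 -m creep '{"delta_pos":[[3,0,0],[5,0,0],[6.5,0,0],[7.4,0,0],[7.4,0,0]],"dr":[[0,0,0],[0,0,0],[0,0,0],[0,0,0],[0,0,0]]}'
python3 -m creep '{"delta_pos":[[0,0,0],[0,0,0],[0,0,0],[0,0,0],[0,0,0],[0,0,0],[0,0,0],[0,0,0]],"dr":[[0,0,0],[0,0,0],[0,0,0],[0,0,0],[0,0,0],[0,0,0],[0,0,0],[0,0,0]]}' -1 50
python3 -c "
from h import *
st()"
```

```text
clock: 16.3
position: [0.5245, 0.3561, -0.033]
ee_rot: [0.662, -0.25, 0.661, 0.251]
contact_force: [1.0, 0.0, 0.5]
width: 0.0852
clock: 17.1
position: [0.5252, 0.3566, -0.0319]
ee_rot: [0.662, -0.25, 0.66, 0.251]
contact_force: [-0.6, -0.2, 4.7]
width: 0.0259
{'clock': 17.1, 'position': [0.5252, 0.3566, -0.0319], 'ee_rot': [0.6623, -0.2503, 0.6602, 0.2507], 'contact_force': [-0.5577, -0.2014, 4.6771], 'width': 0.0259, 'qpos': [0.4868, 0.5578, 1.6704, 0.0001, 0.9104, -1.8083]}
```

```bash
python3 -m creep '{"delta_pos":[[-2,0,0],[-5,0,0],[-9,0,0],[-13,0,0],[-14,0,0],[-14,0,0]],"dr":[[0,0,0],[0,0,0],[0,0,0],[0,0,0],[0,0,0],[0,0,0]]}'
python3 - <<'E'
from h import *
s=st(); W=save('wrist','w10.png'); C=cloud(W)-s['position']
h=cv2.cvtColor(W['pixels'],cv2.COLOR_BGR2HSV); m=cv2.inRange(h,(10,80,40),(35,255,255))>0; m&=(np.linalg.norm(C,axis=-1)<.1)
Rm=R.from_quat(np.roll(s['ee_rot'],-1)).as_matrix(); Q=C[m]@Rm; print(len(Q)); print(np.percentile(Q,[3,50,97],axis=0).round(4).tolist())
rows([*POST,.10],np.radians(131.5))
E
```

```text
clock: 17.7
position: [0.5256, 0.3567, 0.1091]
ee_rot: [0.663, -0.25, 0.659, 0.251]
contact_force: [-1.4, 0.4, -1.2]
width: 0.026
{'clock': 17.7, 'position': [0.5256, 0.3567, 0.1091], 'ee_rot': [0.6633, -0.2502, 0.6592, 0.2508], 'contact_force': [-1.3676, 0.4293, -1.1647], 'width': 0.026, 'qpos': [0.4868, 0.4193, 1.512, 0.0, 1.2043, -1.8083]}
3619
[[-0.0545, -0.012, -0.0139], [-0.0525, -0.0006, -0.0041], [-0.036, 0.0113, 0.0102]]
tool axes [[0.002, -0.663, 0.749], [0.001, 0.749, 0.663], [-1.0, -0.0, 0.002]]
dpos [  0.66 -16.59 -25.35]
dr [-0.     0.002  0.   ]
dr [ 3.142e+00  1.000e-03 -3.000e-03]
```

```bash
python3 -m creep '{"delta_pos":[[0.7,-8,-10],[0.7,-16.6,-19.3],[0.7,-16.6,-19.3],[0.7,-16.6,-19.3],[0.7,-16.6,-19.3],[0.7,-16.6,-19.3],[0.7,-16.6,-19.3],[0.7,-16.6,-19.3],[0.7,-16.6,-19.3]],"dr":[[0,0,0],[0,0,0],[0,0,0],[0,0,0],[0,0,0],[0,0,0],[0,0,0],[0,0,0],[0,0,0]]}'
python3 - <<'E'
from h import *
s=st(); W=save('wrist','w11.png'); C=cloud(W); m=(np.hypot(*np.moveaxis(C[...,:2]-POST,-1,0))<.02)&(C[...,2]>.045)&(C[...,2]<.062)
Q=C[m]; print(len(Q),Q.mean(0),np.percentile(Q[:,2],[5,50,95])); Q=Q[Q[:,2]>np.percentile(Q[:,2],50)-.0025]; print(len(Q),cv2.minEnclosingCircle((Q[:,:2]*1000).astype(np.float32)),Q.mean(0)); print(proj(W,[*POST,.055]))
a=W['pixels']; u,v=proj(W,[*POST,.055]).astype(int); cv2.imwrite('pics/w11c.png',cv2.convertScaleAbs(cv2.resize(a[max(v-50,0):v+50,u-65:u+65],None,fx=5,fy=5,interpolation=cv2.INTER_CUBIC),alpha=1.5)); print(u-65,max(v-50,0))
Rm=R.from_quat(np.roll(s['ee_rot'],-1)).as_matrix();
E
```

```text
clock: 18.65
position: [0.4898, 0.1053, 0.0992]
ee_rot: [0.661, -0.251, 0.661, 0.251]
contact_force: [0.3, -0.2, -0.1]
width: 0.0261
{'clock': 18.65, 'position': [0.4898, 0.1053, 0.0992], 'ee_rot': [0.6614, -0.2506, 0.6607, 0.2514], 'contact_force': [0.3046, -0.2075, -0.1059], 'width': 0.0261, 'qpos': [0.0717, 0.2443, 1.8146, 0.0015, 1.0822, -2.2256]}
272 [0.44447518 0.06442126 0.05391307] [0.05070073 0.05435129 0.05592522]
248 ((444.8738708496094, 64.71356201171875), 5.858896732330322) [0.44468366 0.06457065 0.05434552]
[281.74255262 132.5724503 ]
216 82
```

View pics/w11c.png

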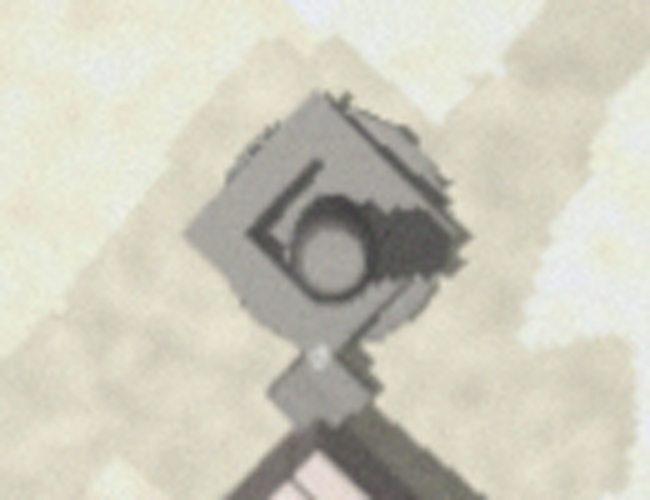

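Run:
```python
from h import *
rows([.4452,.0649,.035],np.radians(131.5))
```

```text
tool axes [[0.001, -0.664, 0.748], [0.001, 0.748, 0.664], [-1.0, 0.0, 0.001]]
dpos [ 6.43 -0.05 -6.04]
dr [ 0.002  0.001 -0.   ]
dr [-3.14e+00  1.00e-03  2.00e-03]
```

```bash
python3 -m creep '{"delta_pos":[[0,0,-3],[0,-0.05,-6],[3,-0.05,-6.04],[5,-0.05,-6.04],[6.2,-0.05,-6.04],[6.2,-0.05,-6.04],[6.2,-0.05,-6.04]],"dr":[[0,0,0],[0,0,0],[0,0,0],[0,0,0],[0,0,0],[0,0,0],[0,0,0]]}'
python3 - <<'E'
from h import *
s=st(); W=save('wrist','w12.png'); rows([.4452,.0649,.01],np.radians(131.5))
C=cloud(W)
C2=C-s['position'];h=cv2.cvtColor(W['pixels'],cv2.COLOR_BGR2HSV); m=cv2.inRange(h,(10,80,40),(35,255,255))>0; m&=(np.linalg.norm(C2,axis=-1)<.1)
Rm=R.from_quat(np.roll(s['ee_rot'],-1)).as_matrix(); Q=C2[m]@Rm; print(np.percentile(Q,[2,50,98],axis=0).round(4).tolist())
E
```

```text
clock: 19.4
position: [0.4455, 0.0644, 0.0379]
ee_rot: [0.662, -0.251, 0.66, 0.251]
contact_force: [0.0, 0.7, -0.5]
width: 0.0263
{'clock': 19.4, 'position': [0.4455, 0.0644, 0.0379], 'ee_rot': [0.6617, -0.2508, 0.6604, 0.2511], 'contact_force': [0.0216, 0.7129, -0.4846], 'width': 0.0263, 'qpos': [-0.0122, 0.2477, 2.0024, 0.0013, 0.8898, -2.3094]}
tool axes [[0.003, -0.664, 0.748], [0.001, 0.748, 0.664], [-1.0, -0.001, 0.003]]
dpos [ 2.83  0.1  -0.02]
dr [0.001 0.003 0.001]
dr [-3.14e+00 -2.00e-03  4.00e-03]
[[-0.0547, -0.0124, -0.014], [-0.0525, -0.0006, -0.0041], [-0.0346, 0.0117, 0.0111]]
```

```bash
python3 -m creep '{"delta_pos":[[0.6,0.05,0],[1.1,0.1,0],[1.1,0.1,0]],"dr":[[0,0.003,0],[0,0.003,0],[0,0.003,0]]}'
python3 -m creep '{"delta_pos":[[0.2,0,0],[0.4,0,0],[0.6,0,0],[0.6,0,0]],"dr":[[0,0,0],[0,0,0],[0,0,0],[0,0,0]]}'
python3 -m creep '{"delta_pos":[[0.2,0,0],[0.4,0,0],[0.6,0,0],[0.6,0,0]],"dr":[[0,0,0],[0,0,0],[0,0,0],[0,0,0]]}'
```

```text
clock: 19.75
position: [0.444, 0.0645, 0.0263]
ee_rot: [0.66, -0.251, 0.662, 0.25]
contact_force: [-0.9, -1.0, -0.5]
width: 0.0261
clock: 20.15
position: [0.4443, 0.0643, 0.0206]
ee_rot: [0.661, -0.251, 0.662, 0.25]
contact_force: [-0.0, 0.7, 0.0]
width: 0.0261
clock: 20.55
position: [0.4442, 0.0644, 0.0145]
ee_rot: [0.661, -0.251, 0.662, 0.25]
contact_force: [-0.1, -0.4, -0.3]
width: 0.026
```

```bash
python3 -m creep '{"delta_pos":[[0.4,0,0],[0.8,0,0],[1.2,0,0],[1.6,0,0],[2,0,0],[2.4,0,0],[2.8,0,0],[3.1,0,0],[3.1,0,0]],"dr":[[0,0,0],[0,0,0],[0,0,0],[0,0,0],[0,0,0],[0,0,0],[0,0,0],[0,0,0],[0,0,0]]}'
python3 -m creep '{"delta_pos":[[0.1,0,0],[0.2,0,0],[0.3,0,0],[0.3,0,0]],"dr":[[0,0,0],[0,0,0],[0,0,0],[0,0,0]]}'
```

```text
clock: 21.45
position: [0.4441, 0.0643, -0.0167]
ee_rot: [0.661, -0.251, 0.662, 0.25]
contact_force: [0.2, 0.6, -0.8]
width: 0.0263
clock: 21.85
position: [0.4444, 0.0643, -0.0192]
ee_rot: [0.661, -0.251, 0.662, 0.25]
contact_force: [0.3, 0.1, -0.6]
width: 0.0259
```

Collar is almost on the eye; one small step more, then release and back off upward.

```bash
python3 -m creep '{"delta_pos":[[0.1,0,0],[0.15,0,0],[0.15,0,0]],"dr":[[0,0,0],[0,0,0],[0,0,0]]}'
python3 -m creep '{"delta_pos":[[0,0,0],[0,0,0],[0,0,0],[0,0,0],[0,0,0],[0,0,0]],"dr":[[0,0,0],[0,0,0],[0,0,0],[0,0,0],[0,0,0],[0,0,0]]}' 0.2
python3 -m creep '{"delta_pos":[[-2,0,0],[-5,0,0],[-9,0,0],[-14,0,0],[-14,0,0]],"dr":[[0,0,0],[0,0,0],[0,0,0],[0,0,0],[0,0,0]]}'
python3 - <<'E'
from h import *
s=st(); W=save('wrist','w13.png'); C=cloud(W); m=(np.hypot(*np.moveaxis(C[...,:2]-POST,-1,0))<.022)
h=cv2.cvtColor(W['pixels'],cv2.COLOR_BGR2HSV); b=m&(cv2.inRange(h,(10,80,40),(35,255,255))>0); Q=C[b]; print(len(Q),np.percentile(Q,[3,50,97],axis=0).round(4).tolist())
trayhull(W); trayhull(W,.0375,.0425)
E
```

```text
clock: 22.15
position: [0.4446, 0.0643, -0.0199]
ee_rot: [0.661, -0.251, 0.661, 0.25]
contact_force: [-1.8, -0.7, 8.1]
width: 0.0258
clock: 22.75
position: [0.4444, 0.0643, -0.0208]
ee_rot: [0.661, -0.251, 0.662, 0.25]
contact_force: [0.6, 0.7, -0.1]
width: 0.0513
clock: 23.25
position: [0.4497, 0.0645, 0.1253]
ee_rot: [0.665, -0.253, 0.657, 0.249]
contact_force: [0.8, 0.6, 1.0]
width: 0.0511
{'clock': 23.25, 'position': [0.4497, 0.0645, 0.1253], 'ee_rot': [0.6654, -0.2525, 0.6571, 0.2485], 'contact_force': [0.7895, 0.6028, 1.0498], 'width': 0.0511, 'qpos': [-0.01, 0.1443, 1.8747, -0.0012, 1.1095, -2.3046]}
645 [[0.4313, 0.0503, 0.019], [0.4405, 0.0598, 0.0334], [0.4563, 0.0753, 0.0351]]
hull [[616.0, 161.0], [561.0, 221.0], [542.0, 228.0], [530.0, 223.0], [470.0, 146.0], [433.0, 70.0], [434.0, 55.0], [443.0, 50.0], [540.0, 78.0], [619.0, 126.0]]
hull [[620.0, 149.0], [556.0, 221.0], [537.0, 226.0], [470.0, 146.0], [439.0, 62.0], [539.0, 78.0], [614.0, 119.0]]
```

Run:
```python
from h import *
rows([.50,.11,.22],np.pi/2)
```

```text
tool axes [[0.008, -0.663, 0.749], [-0.001, 0.749, 0.663], [-1.0, -0.006, 0.005]]
dpos [-9.72 -0.13  7.  ]
dr [0.724 0.007 0.004]
dr [-2.417 -0.005  0.009]
```

```bash
python3 -m creep '{"delta_pos":[[-5,0,3],[-9.7,0,7],[-9.7,0,7],[-9.7,0,7],[-9.7,0,7],[-9.7,0,7],[-9.7,0,7]],"dr":[[0.724,0.007,0.004],[0.724,0.007,0.004],[0.724,0.007,0.004],[0.724,0.007,0.004],[0.724,0.007,0.004],[0.724,0.007,0.004],[0.724,0.007,0.004]]}' -1
cat >> h.py <<'E'
def cups(W):
    C=cloud(W); h=cv2.cvtColor(W['pixels'],cv2.COLOR_BGR2HSV); m=(cv2.inRange(h,(45,80,20),(85,255,255))>0)&(C[...,2]>.055)&(C[...,2]<.07)
    m&=(np.hypot(*np.moveaxis(C[...,:2]-POST,-1,0))<.26)
    from scipy.optimize import least_squares
    n,l,s,c=cv2.connectedComponentsWithStats(cv2.dilate(m.astype(np.uint8),np.ones((9,9))))
    for i in range(1,n):
        Q=C[(l==i)&m]
        if len(Q)<80: continue
        r=least_squares(lambda p:np.hypot(Q[:,0]-p[0],Q[:,1]-p[1])-.0255,Q.mean(0)[:2],loss='soft_l1',f_scale=.001).x; print('cup',len(Q),r.round(4),'z',np.percentile(Q[:,2],[10,50,90]).round(4),'traycoord@-4',fin(-4,r).round(4))
E
python3 - <<'E'
from h import *
s=st(); W=save('wrist','w14.png'); cups(W); trayhull(W,.037,.043); rows([.44,-.33,.17],np.pi/2)
E
```

```text
clock: 24.0
position: [0.4963, 0.1109, 0.2148]
ee_rot: [0.703, -0.001, 0.711, 0.001]
contact_force: [0.1, 0.1, 0.2]
width: 0.0002
{'clock': 24.0, 'position': [0.4963, 0.1109, 0.2148], 'ee_rot': [0.7032, -0.001, 0.711, 0.0009], 'contact_force': [0.1054, 0.1041, 0.1545], 'width': 0.0002, 'qpos': [0.0822, 0.1725, 1.6025, 0.0009, 1.3776, -1.4915]}
cup 560 [0.5024 0.115 ] z [0.0576 0.0615 0.0626] traycoord@-4 [0.0543 0.0552]
cup 584 [0.5826 0.1904] z [0.0566 0.0611 0.0626] traycoord@-4 [0.1291 0.136 ]
hull [[624.0, 223.0], [474.0, 230.0], [439.0, 65.0], [605.0, 76.0]]
tool axes [[-0.011, -0.002, 1.0], [-0.0, 1.0, 0.002], [-1.0, 0.0, -0.011]]
dpos [  4.57 -44.07  -5.7 ]
dr [ 0.002 -0.011  0.   ]
dr [-3.139 -0.    -0.017]
```

```bash
python3 -m creep '{"delta_pos":[[4.6,-44,-5.7],[4.6,-44,-5.7],[4.6,-44,-5.7],[4.6,-44,-5.7],[4.6,-44,-5.7],[4.6,-44,-5.7],[4.6,-44,-5.7],[4.6,-44,-5.7],[4.6,-44,-5.7],[4.6,-44,-5.7]],"dr":[[0,-0.011,0],[0,-0.011,0],[0,-0.011,0],[0,-0.011,0],[0,-0.011,0],[0,-0.011,0],[0,-0.011,0],[0,-0.011,0],[0,-0.011,0],[0,-0.011,0]]}'
python3 - <<'E'
from h import *
s=st(); W=save('wrist','w15.png'); C=cloud(W)
h=cv2.cvtColor(W['pixels'],cv2.COLOR_BGR2HSV)
m=((cv2.inRange(h,(0,120,50),(6,255,255))>0)|(cv2.inRange(h,(174,120,50),(180,255,255))>0))&(C[...,1]<-.2)
Q=C[m]; print(len(Q),np.percentile(Q,[3,50,97],axis=0).round(4).tolist()); Q=Q[Q[:,2]>.062]; print(cv2.minAreaRect((Q[:,:2]*1000).astype(np.float32)))
cv2.imwrite('pics/w15b.png',cv2.convertScaleAbs(W['pixels'],alpha=1.5))
E
```

```text
clock: 25.05
position: [0.4385, -0.3348, 0.1692]
ee_rot: [0.708, 0.001, 0.707, -0.002]
contact_force: [0.1, 0.1, -0.1]
width: -0.0001
{'clock': 25.05, 'position': [0.4385, -0.3348, 0.1692], 'ee_rot': [0.7075, 0.0006, 0.7067, -0.0021], 'contact_force': [0.1431, 0.1475, -0.1237], 'width': -0.0001, 'qpos': [-0.7777, 0.2576, 1.6044, -0.0007, 1.2772, -2.3445]}
490 [[0.3698, -0.3547, 0.049], [0.3734, -0.3367, 0.0648], [0.3774, -0.3188, 0.0662]]
((373.884521484375, -336.6772155761719), (7.492116451263428, 39.38470458984375), 2.839252471923828)
```

View pics/w15b.png

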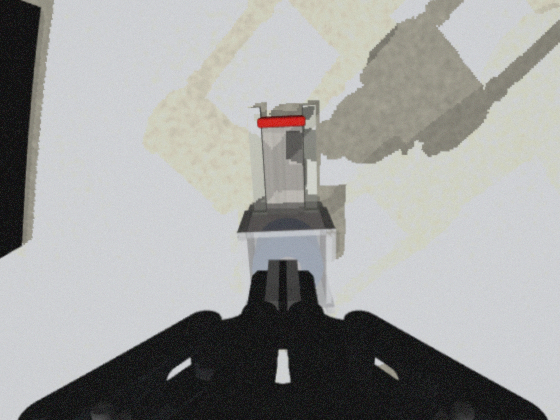

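Run:
```python
from h import *
rows([.340,-.3382,.10],np.radians(92.5))
```

```text
tool axes [[0.001, 0.003, 1.0], [0.001, 1.0, -0.003], [-1.0, 0.001, 0.001]]
dpos [ 6.93 -0.71 -9.88]
dr [-0.047  0.001 -0.001]
dr [ 3.095e+00 -2.000e-03 -2.000e-03]
```

```bash
python3 -m creep '{"delta_pos":[[0,-0.3,-5],[0,-0.7,-9.9],[4,-0.7,-9.9],[8,-0.7,-9.9],[12,-0.7,-9.9],[15,-0.7,-9.9],[17,-0.7,-9.9],[17,-0.7,-9.9]],"dr":[[-0.047,0,0],[-0.047,0,0],[-0.047,0,0],[-0.047,0,0],[-0.047,0,0],[-0.047,0,0],[-0.047,0,0],[-0.047,0,0]]}'
python3 -m creep '{"delta_pos":[[0,0,1],[0,0,2],[0,0,3],[0,0,4],[0,0,5],[0,0,6],[0,0,7],[0,0,8],[0,0,9],[0,0,9.6]],"dr":[[0,0,0],[0,0,0],[0,0,0],[0,0,0],[0,0,0],[0,0,0],[0,0,0],[0,0,0],[0,0,0],[0,0,0]]}'
python3 -m creep '{"delta_pos":[[0,0,0.2],[0,0,0.4],[0,0,0.6],[0,0,0.6]],"dr":[[0,0,0],[0,0,0],[0,0,0],[0,0,0]]}'
```

```text
clock: 25.9
position: [0.3398, -0.3324, -0.0019]
ee_rot: [0.706, -0.015, 0.707, 0.02]
contact_force: [-0.6, 0.6, 0.3]
width: -0.0002
clock: 26.9
position: [0.4374, -0.3322, 0.0017]
ee_rot: [0.707, -0.018, 0.706, 0.017]
contact_force: [-6.9, -2.3, 0.8]
width: 0.0002
clock: 27.3
position: [0.4431, -0.332, 0.0017]
ee_rot: [0.707, -0.018, 0.706, 0.017]
contact_force: [-6.0, -3.3, -0.8]
width: 0.0001
```

```bash
python3 -m creep '{"delta_pos":[[0,0,0.15],[0,0,0.3],[0,0,0.3]],"dr":[[0,0,0],[0,0,0],[0,0,0]]}'
python3 -m creep '{"delta_pos":[[0,0,-2],[0,0,-5],[0,0,-8],[0,0,-10.5],[-5,0,-10.5],[-10,0,-10.5],[-15,0,-8],[-18,0,-3],[-18,0,2],[-18,0,2]],"dr":[[0,0,0],[0,0,0],[0,0,0],[0,0,0],[0,0,0],[0,0,0],[0,0,0],[0,0,0],[0,0,0],[0,0,0]]}'
python3 - <<'E'
from h import *
st(); rows([.545,-.33,.12],np.radians(92.5))
E
```

```text
clock: 27.6
position: [0.443, -0.3319, 0.0017]
ee_rot: [0.705, -0.018, 0.708, 0.017]
contact_force: [-12.3, -4.9, 3.2]
width: -0.0002
clock: 28.6
position: [0.4727, -0.3308, 0.1844]
ee_rot: [0.711, -0.02, 0.703, 0.016]
contact_force: [-1.5, 0.5, -0.4]
width: -0.0
{'clock': 28.6, 'position': [0.4727, -0.3308, 0.1844], 'ee_rot': [0.7111, -0.0196, 0.7026, 0.016], 'contact_force': [-1.5253, 0.5215, -0.4175], 'width': -0.0, 'qpos': [-0.7343, 0.279, 1.5349, 0.0047, 1.3154, -2.3566]}
tool axes [[0.012, -0.05, 0.999], [-0.005, 0.999, 0.05], [-1.0, -0.005, 0.012]]
dpos [ 6.53 -0.25  7.15]
dr [0.007 0.012 0.005]
dr [-3.135 -0.008  0.019]
```

```bash
python3 -m creep '{"delta_pos":[[2,-0.2,7.1],[6.5,-0.2,7.1],[6.5,-0.2,7.1],[6.5,-0.2,7.1],[6.5,-0.2,7.1]],"dr":[[0,0.012,0.005],[0,0.012,0.005],[0,0.012,0.005],[0,0.012,0.005],[0,0.012,0.005]]}' 1
cat >> h.py <<'E'
def caps(W,zlo=.02,zhi=.12,reg=lambda C:C[...,0]>.3):
    C=cloud(W); h=cv2.cvtColor(W['pixels'],cv2.COLOR_BGR2HSV); m=(cv2.inRange(h,(95,90,30),(125,255,255))>0)&(C[...,2]>zlo)&(C[...,2]<zhi)&reg(C)
    n,l,s,c=cv2.connectedComponentsWithStats(m.astype(np.uint8))
    for i in range(1,n):
        if s[i,4]<150: continue
        Q=C[l==i]; z=np.percentile(Q[:,2],80); Q=Q[abs(Q[:,2]-z)<.003]; (x,y),r=cv2.minEnclosingCircle((Q[:,:2]*1000).astype(np.float32)); print('blue',s[i,4],c[i].round(0),'circ',round(x,1),round(y,1),round(r,1),'z80 %.4f'%z, 'z5-95',np.percentile(Q[:,2],[5,95]).round(4),'mean',Q.mean(0).round(4))
E
python3 - <<'E'
from h import *
st(); W=save('wrist','w16.png'); caps(W)
C=cloud(W); h=cv2.cvtColor(W['pixels'],cv2.COLOR_BGR2HSV)
cv2.imwrite('pics/w16b.png',cv2.convertScaleAbs(W['pixels'],alpha=1.5))
E
```

```text
clock: 29.1
position: [0.5368, -0.3291, 0.1174]
ee_rot: [0.704, -0.015, 0.71, 0.018]
contact_force: [0.1, -0.8, 0.4]
width: 0.072
{'clock': 29.1, 'position': [0.5368, -0.3291, 0.1174], 'ee_rot': [0.7039, -0.0154, 0.7099, 0.018], 'contact_force': [0.1145, -0.7847, 0.4176], 'width': 0.072, 'qpos': [-0.6588, 0.4136, 1.4995, -0.0028, 1.2374, -2.2759]}
blue 2908 [281. 262.] circ 582.0 -328.1 32.0 z80 0.0405 z5-95 [0.0389 0.041 ] mean [ 0.5847 -0.3281  0.04  ]
```

View pics/w16b.png

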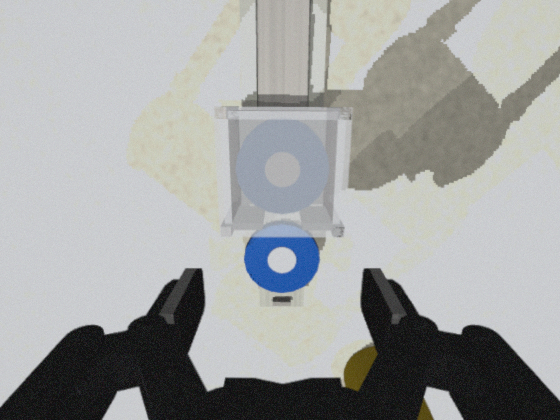

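The cap is on the ledge at (282,260), and its circle fits a 32.0 mm radius at (0.582, −0.328). Going to grasp it.

Run:
```python
from h import *
W=load('w16.png'); print(atz(W,282,260,.04))
rows([.586,-.3279,.04],np.radians(92.5))
```

```text
[ 0.58227867 -0.32771268  0.04      ]
tool axes [[-0.008, -0.047, 0.999], [0.003, 0.999, 0.047], [-1.0, 0.003, -0.007]]
dpos [ 7.76 -0.09  4.97]
dr [ 0.003 -0.007 -0.003]
dr [-3.138  0.005 -0.012]
```

```bash
python3 -m creep '{"delta_pos":[[0,-0.1,4.9],[3,-0.1,4.9],[6,-0.1,4.9],[7.7,-0.1,4.9],[7.7,-0.1,4.9],[7.7,-0.1,4.9]],"dr":[[0,-0.007,-0.003],[0,-0.007,-0.003],[0,-0.007,-0.003],[0,-0.007,-0.003],[0,-0.007,-0.003],[0,-0.007,-0.003]]}'
python3 - <<'E'
from h import *
st();rows([.586,-.3279,-.018],np.radians(92.5)); caps(save('wrist','w17.png'))
E
```

```text
clock: 29.75
position: [0.5854, -0.3282, 0.0404]
ee_rot: [0.707, -0.016, 0.707, 0.016]
contact_force: [0.2, -0.1, -0.2]
width: 0.0859
{'clock': 29.75, 'position': [0.5854, -0.3282, 0.0404], 'ee_rot': [0.7068, -0.0163, 0.707, 0.0165], 'contact_force': [0.2403, -0.0796, -0.2025], 'width': 0.0859, 'qpos': [-0.6145, 0.5292, 1.5046, 0.0, 1.1081, -2.2317]}
tool axes [[-0.0, -0.046, 0.999], [0.0, 0.999, 0.046], [-1.0, 0.0, -0.0]]
dpos [5.84 0.02 0.06]
dr [ 0.003 -0.    -0.   ]
dr [-3.139  0.    -0.   ]
blue 6991 [284. 241.] circ 581.8 -328.1 32.0 z80 0.0405 z5-95 [0.039 0.041] mean [ 0.5816 -0.3282  0.04  ]
```

```bash
python3 -m creep '{"delta_pos":[[2.5,0,0],[4.5,0,0],[5.8,0,0],[5.8,0,0],[5.8,0,0]],"dr":[[0,0,0],[0,0,0],[0,0,0],[0,0,0],[0,0,0]]}'
python3 -m creep '{"delta_pos":[[0,0,0],[0,0,0],[0,0,0],[0,0,0],[0,0,0],[0,0,0]],"dr":[[0,0,0],[0,0,0],[0,0,0],[0,0,0],[0,0,0],[0,0,0]]}' -1 40
python3 -m creep '{"delta_pos":[[-1,0,0],[-3,0,0],[-6,0,0],[-10,0,0],[-14,0,0],[-15,0,0],[-15,0,0]],"dr":[[0,0,0],[0,0,0],[0,0,0],[0,0,0],[0,0,0],[0,0,0],[0,0,0]]}'
cat >> h.py <<'E'
def held():
    s=manip.get_state(); W=save('wrist','held%.2f.png'%s['clock']); C=cloud(W)-s['position']; Rm=R.from_quat(np.roll(s['ee_rot'],-1)).as_matrix()
    h=cv2.cvtColor(W['pixels'],cv2.COLOR_BGR2HSV); m=(cv2.inRange(h,(95,90,30),(125,255,255))>0)&(np.linalg.norm(C,axis=-1)<.12)
    Q=C[m]@Rm
    if len(Q)<50: print('no cap',len(Q)); return
    t=np.percentile(Q[:,0],20); T=Q[abs(Q[:,0]-t)<.004]; (y,z),r=cv2.minEnclosingCircle((T[:,1:]*1000).astype(np.float32)); A=np.c_[T[:,1:],np.ones(len(T))]; k=np.linalg.lstsq(A,T[:,0],rcond=None)[0]
    print('held',len(T),'top x %.4f'%np.median(T[:,0]),'centre tool y,z',round(y,1),round(z,1),'r',round(r,1),'tilt',k[:2].round(3))
E
python3 - <<'E'
from h import *
st(); held(); rows([.5826,.1904,.13],np.radians(92.5))
E
```

```text
clock: 30.3
position: [0.5856, -0.3276, -0.0184]
ee_rot: [0.707, -0.016, 0.707, 0.017]
contact_force: [0.3, -0.1, 1.0]
width: 0.0856
clock: 30.9
position: [0.5858, -0.3276, -0.0178]
ee_rot: [0.707, -0.017, 0.707, 0.017]
contact_force: [-0.5, 0.2, 5.6]
width: 0.0625
clock: 31.6
position: [0.5866, -0.3281, 0.1334]
ee_rot: [0.708, -0.017, 0.706, 0.016]
contact_force: [0.3, -0.2, 0.2]
width: 0.0623
{'clock': 31.6, 'position': [0.5866, -0.3281, 0.1334], 'ee_rot': [0.7076, -0.0172, 0.7062, 0.0163], 'contact_force': [0.3477, -0.2139, 0.2273], 'width': 0.0623, 'qpos': [-0.6135, 0.4571, 1.384, 0.0001, 1.2981, -2.2316]}
held 14091 top x -0.0579 centre tool y,z -0.7 -3.6 r 32.8 tilt [ 0.01  -0.005]
tool axes [[-0.002, -0.047, 0.999], [0.001, 0.999, 0.047], [-1.0, 0.001, -0.002]]
dpos [ 0.17 51.73  2.18]
dr [ 0.004 -0.002 -0.001]
dr [-3.138e+00  2.000e-03 -2.000e-03]
```

```bash
python3 -m creep '{"delta_pos":[[0,3,0],[0,51.8,2.2],[0,51.8,2.2],[0,51.8,2.2],[0,51.8,2.2],[0,51.8,2.2],[0,51.8,2.2],[0,51.8,2.2],[0,51.8,2.2],[0,51.8,2.2]],"dr":[[0,0,0],[0,0,0],[0,0,0],[0,0,0],[0,0,0],[0,0,0],[0,0,0],[0,0,0],[0,0,0],[0,0,0]]}'
python3 - <<'E'
from h import *
st(); held(); cups(load('held%.2f.png'%(manip.get_state()['clock']-.05))) if 0 else None; rows([.5864,.191,.030],np.radians(92.5))
E
```

```text
clock: 32.65
position: [0.5809, 0.1544, 0.1288]
ee_rot: [0.704, -0.016, 0.709, 0.017]
contact_force: [2.0, -0.7, 0.2]
width: 0.0625
{'clock': 32.65, 'position': [0.5809, 0.1544, 0.1288], 'ee_rot': [0.7044, -0.0162, 0.7094, 0.0171], 'contact_force': [1.986, -0.7168, 0.1754], 'width': 0.0625, 'qpos': [0.1426, 0.363, 1.5517, 0.0023, 1.2338, -1.4761]}
held 14128 top x -0.0579 centre tool y,z -0.7 -3.5 r 33.0 tilt [ 0.01  -0.005]
tool axes [[-0.007, -0.051, 0.999], [0.01, 0.999, 0.051], [-1.0, 0.01, -0.006]]
dpos [9.91 2.62 0.8 ]
dr [ 0.007 -0.006 -0.01 ]
dr [-3.134  0.016 -0.01 ]
```

```bash
python3 -m creep '{"delta_pos":[[0,0,0],[0,0,0],[0,0,0]],"dr":[[0,0,0],[0,0,0],[0,0,0]]}'
python3 - <<'E'
from h import *
rows([.5864,.191,.030],np.radians(92.5))
E
```

```text
clock: 33.0
position: [0.5823, 0.1512, 0.1302]
ee_rot: [0.705, -0.016, 0.709, 0.017]
contact_force: [0.2, -0.7, -0.2]
width: 0.0625
tool axes [[-0.005, -0.046, 0.999], [0.001, 0.999, 0.046], [-1.0, 0.001, -0.005]]
dpos [10.02  3.94  0.64]
dr [ 0.002 -0.005 -0.001]
dr [-3.139e+00  2.000e-03 -7.000e-03]
```

```bash
python3 -m creep '{"delta_pos":[[0,2,0.3],[0,3.9,0.6],[3,3.9,0.6],[6,3.9,0.6],[8.5,3.9,0.6],[9.5,3.9,0.6],[9.5,3.9,0.6],[9.5,3.9,0.6]],"dr":[[0,-0.005,0],[0,-0.005,0],[0,-0.005,0],[0,-0.005,0],[0,-0.005,0],[0,-0.005,0],[0,-0.005,0],[0,-0.005,0]]}'
python3 - <<'E'
from h import *
st(); rows([.5864,.191,.014],np.radians(92.5))
E
```

```text
clock: 33.8
position: [0.5879, 0.1914, 0.0372]
ee_rot: [0.708, -0.015, 0.706, 0.017]
contact_force: [-0.1, -0.0, 0.3]
width: 0.0625
{'clock': 33.8, 'position': [0.5879, 0.1914, 0.0372], 'ee_rot': [0.7083, -0.0154, 0.7055, 0.017], 'contact_force': [-0.0733, -0.0369, 0.3294], 'width': 0.0625, 'qpos': [0.2013, 0.4613, 1.6415, 0.0018, 1.0344, -1.4164]}
tool axes [[0.004, -0.046, 0.999], [0.002, 0.999, 0.046], [-1.0, 0.002, 0.004]]
dpos [ 2.32 -0.04 -0.16]
dr [ 0.002  0.004 -0.002]
dr [-3.139e+00  3.000e-03  6.000e-03]
```

```bash
python3 -m creep '{"delta_pos":[[0.7,0,-0.15],[1.4,0,-0.15],[1.8,0,-0.15],[1.8,0,-0.15]],"dr":[[0,0.004,-0.002],[0,0.004,-0.002],[0,0.004,-0.002],[0,0.004,-0.002]]}'
python3 -m creep '{"delta_pos":[[0.15,0,0],[0.3,0,0],[0.3,0,0]],"dr":[[0,0,0],[0,0,0],[0,0,0]]}'
python3 -m creep '{"delta_pos":[[0.1,0,0],[0.2,0,0],[0.2,0,0]],"dr":[[0,0,0],[0,0,0],[0,0,0]]}'
python3 -c "
from h import *
st()"
```

```text
clock: 34.2
position: [0.5847, 0.192, 0.0177]
ee_rot: [0.706, -0.017, 0.708, 0.017]
contact_force: [-0.4, 0.3, -0.6]
width: 0.0624
clock: 34.5
position: [0.5853, 0.1921, 0.0153]
ee_rot: [0.706, -0.017, 0.707, 0.017]
contact_force: [0.4, -0.1, -0.6]
width: 0.0624
clock: 34.8
position: [0.5857, 0.1923, 0.0143]
ee_rot: [0.707, -0.016, 0.707, 0.017]
contact_force: [-0.9, 0.8, 4.0]
width: 0.062
{'clock': 34.8, 'position': [0.5857, 0.1923, 0.0143], 'ee_rot': [0.7067, -0.0164, 0.7071, 0.0168], 'contact_force': [-0.9499, 0.8021, 4.0316], 'width': 0.062, 'qpos': [0.204, 0.4855, 1.6665, 0.0007, 0.99, -1.4142]}
```

```bash
python3 -m creep '{"delta_pos":[[0,0,0],[0,0,0],[0,0,0],[0,0,0],[0,0,0]],"dr":[[0,0,0],[0,0,0],[0,0,0],[0,0,0],[0,0,0]]}' 1
python3 -m creep '{"delta_pos":[[-1,0,0],[-3,0,0],[-6,0,0],[-10,0,-2],[-15,0,-5],[-16,0,-8],[-16,0,-8]],"dr":[[0,0,0],[0,0,0],[0,0,0],[0,0,0],[0,0,0],[0,0,0],[0,0,0]]}'
python3 - <<'E'
from h import *
st(); W=save('wrist','w20.png'); caps(W,.05,.09); cups(W); rows([.41,-.33,.19],np.radians(92.5))
E
```

```text
clock: 35.3
position: [0.5853, 0.192, 0.0132]
ee_rot: [0.706, -0.017, 0.708, 0.017]
contact_force: [-0.6, 0.1, -0.5]
width: 0.0858
clock: 36.0
position: [0.5034, 0.1886, 0.1779]
ee_rot: [0.708, -0.017, 0.706, 0.017]
contact_force: [-0.3, -0.5, -0.1]
width: 0.0853
{'clock': 36.0, 'position': [0.5034, 0.1886, 0.1779], 'ee_rot': [0.7078, -0.0165, 0.706, 0.0175], 'contact_force': [-0.2877, -0.5426, -0.1223], 'width': 0.0853, 'qpos': [0.2284, 0.2304, 1.6197, 0.0008, 1.2887, -1.3907]}
blue 2798 [282. 273.] circ 581.0 191.6 32.4 z80 0.0725 z5-95 [0.0708 0.0731] mean [0.5797 0.1913 0.072 ]
blue 299 [209. 385.] circ 727.4 116.7 16.4 z80 0.0738 z5-95 [0.0712 0.0754] mean [0.7263 0.1151 0.0736]
cup 783 [0.5028 0.1158] z [0.057  0.0614 0.0627] traycoord@-4 [0.0546 0.0559]
tool axes [[0.003, -0.048, 0.999], [0.001, 0.999, 0.048], [-1.0, 0.001, 0.003]]
dpos [ -1.45 -51.34 -11.98]
dr [ 0.004  0.003 -0.001]
dr [-3.137e+00  1.000e-03  4.000e-03]
```

```bash
python3 -m creep '{"delta_pos":[[0,-51.5,-19],[0,-51.5,-19],[0,-51.5,-19],[0,-51.5,-19],[0,-51.5,-19],[0,-51.5,-19],[0,-51.5,-19],[0,-51.5,-19],[0,-51.5,-19],[0,-51.5,-19]],"dr":[[0,0,0],[0,0,0],[0,0,0],[0,0,0],[0,0,0],[0,0,0],[0,0,0],[0,0,0],[0,0,0],[0,0,0]]}' -1
python3 -m creep '{"delta_pos":[[0,0,0],[0,0,0],[0,0,0]],"dr":[[0,0,0],[0,0,0],[0,0,0]]}'
python3 - <<'E'
from h import *
st(); rows([.340,-.3382,-.001],np.radians(92.5))
E
```

```text
clock: 37.05
position: [0.3543, -0.291, 0.1733]
ee_rot: [0.706, -0.016, 0.707, 0.016]
contact_force: [1.0, -0.1, -0.4]
width: 0.0001
clock: 37.35
position: [0.355, -0.2877, 0.1731]
ee_rot: [0.706, -0.016, 0.708, 0.017]
contact_force: [-0.8, 1.2, -0.2]
width: 0.0002
{'clock': 37.35, 'position': [0.355, -0.2877, 0.1731], 'ee_rot': [0.7062, -0.0162, 0.7077, 0.0173], 'contact_force': [-0.8198, 1.1664, -0.1899], 'width': 0.0002, 'qpos': [-0.8331, 0.1159, 1.779, -0.0006, 1.2493, -2.451]}
tool axes [[-0.002, -0.047, 0.999], [0.002, 0.999, 0.047], [-1.0, 0.002, -0.002]]
dpos [17.41 -5.   -1.7 ]
dr [ 0.004 -0.002 -0.002]
dr [-3.138e+00  3.000e-03 -3.000e-03]
```

```bash
python3 -m creep '{"delta_pos":[[0,-2.5,-1.7],[0,-5,-1.7],[4,-5,-1.7],[8,-5,-1.7],[12,-5,-1.7],[15,-5,-1.7],[17.2,-5,-1.7],[17.2,-5,-1.7]],"dr":[[0,0,0],[0,0,0],[0,0,0],[0,0,0],[0,0,0],[0,0,0],[0,0,0],[0,0,0]]}'
python3 -m creep '{"delta_pos":[[0,0,1],[0,0,2],[0,0,3],[0,0,4],[0,0,5],[0,0,6],[0,0,7],[0,0,8],[0,0,9],[0,0,9.6]],"dr":[[0,0,0],[0,0,0],[0,0,0],[0,0,0],[0,0,0],[0,0,0],[0,0,0],[0,0,0],[0,0,0],[0,0,0]]}'
python3 -m creep '{"delta_pos":[[0,0,0.2],[0,0,0.4],[0,0,0.6],[0,0,0.6]],"dr":[[0,0,0],[0,0,0],[0,0,0],[0,0,0]]}'
python3 -m creep '{"delta_pos":[[0,0,0.15],[0,0,0.3],[0,0,0.3]],"dr":[[0,0,0],[0,0,0],[0,0,0]]}'
```

```text
clock: 38.15
position: [0.3392, -0.3354, -0.0008]
ee_rot: [0.705, -0.016, 0.709, 0.02]
contact_force: [-0.2, -0.1, 0.4]
width: 0.0002
clock: 39.15
position: [0.4365, -0.3355, 0.003]
ee_rot: [0.706, -0.018, 0.708, 0.017]
contact_force: [-5.6, -2.7, 2.7]
width: -0.0
clock: 39.55
position: [0.4422, -0.3353, 0.003]
ee_rot: [0.706, -0.018, 0.707, 0.016]
contact_force: [-5.1, -1.4, 2.3]
width: 0.0002
clock: 39.85
position: [0.443, -0.3351, 0.003]
ee_rot: [0.705, -0.018, 0.709, 0.017]
contact_force: [-9.5, -3.5, 5.7]
width: -0.0
```

Full stroke reached (end stop). I'll retreat, let the spring return the pusher, and look at the ledge.

```bash
python3 -m creep '{"delta_pos":[[0,0,-2],[0,0,-5],[0,0,-8],[0,0,-10.5],[-5,0,-10.5],[-10,0,-10.5],[-15,0,-8],[-18,0,-3],[-18,0,2],[-18,0,7]],"dr":[[0,0,0],[0,0,0],[0,0,0],[0,0,0],[0,0,0],[0,0,0],[0,0,0],[0,0,0],[0,0,0],[0,0,0]]}'
python3 -m creep '{"delta_pos":[[0,0,4],[3,0,5],[6,0,5],[6,0,5],[6,0,5]],"dr":[[0,0,0],[0,0,0],[0,0,0],[0,0,0],[0,0,0]]}' 1
python3 - <<'E'
from h import *
st(); W=save('wrist','w21.png'); caps(W)
for x in(.586,): rows([x,-.3279,.04],np.radians(92.5))
E
```

```text
clock: 40.85
position: [0.5076, -0.332, 0.1856]
ee_rot: [0.709, -0.018, 0.705, 0.015]
contact_force: [0.7, -1.3, 0.5]
width: 0.0002
clock: 41.35
position: [0.5543, -0.3288, 0.122]
ee_rot: [0.707, -0.017, 0.707, 0.017]
contact_force: [0.4, -0.3, 0.8]
width: 0.0725
{'clock': 41.35, 'position': [0.5543, -0.3288, 0.122], 'ee_rot': [0.7067, -0.0169, 0.7071, 0.0168], 'contact_force': [0.4419, -0.2769, 0.7535], 'width': 0.0725, 'qpos': [-0.6431, 0.4264, 1.4658, -0.0004, 1.2498, -2.2613]}
blue 3278 [282. 238.] circ 581.7 -328.1 31.9 z80 0.0405 z5-95 [0.0388 0.041 ] mean [ 0.5825 -0.3282  0.0399]
tool axes [[0.001, -0.047, 0.999], [-0.002, 0.999, 0.047], [-1.0, -0.002, 0.001]]
dpos [8.32 0.03 3.12]
dr [0.004 0.001 0.002]
dr [-3.138e+00 -3.000e-03  2.000e-03]
```

Same spot. Grasp in the same way.

```bash
python3 -m creep '{"delta_pos":[[0,0,3.1],[3,0,3.1],[6,0,3.1],[8.2,0,3.1],[8.2,0,3.1],[8.2,0,3.1]],"dr":[[0.004,0,0],[0.004,0,0],[0.004,0,0],[0.004,0,0],[0.004,0,0],[0.004,0,0]]}'
python3 - <<'E'
from h import *
rows([.586,-.3279,-.018],np.radians(92.5))
E
```

```text
clock: 42.0
position: [0.5854, -0.3287, 0.0413]
ee_rot: [0.707, -0.016, 0.706, 0.014]
contact_force: [0.1, -1.1, 0.4]
width: 0.0855
tool axes [[0.001, -0.043, 0.999], [-0.002, 0.999, 0.043], [-1.0, -0.002, 0.001]]
dpos [5.93 0.08 0.05]
dr [-0.001  0.001  0.002]
dr [ 3.141e+00  3.000e-03 -2.000e-03]
```

```bash
python3 -m creep '{"delta_pos":[[2.5,0,0],[4.5,0.1,0],[5.9,0.1,0],[5.9,0.1,0],[5.9,0.1,0]],"dr":[[0,0,0],[0,0,0],[0,0,0],[0,0,0],[0,0,0]]}'
python3 -m creep '{"delta_pos":[[0,0,0],[0,0,0],[0,0,0],[0,0,0],[0,0,0],[0,0,0]],"dr":[[0,0,0],[0,0,0],[0,0,0],[0,0,0],[0,0,0],[0,0,0]]}' -1 40
python3 -m creep '{"delta_pos":[[-1,0,0],[-3,0,0],[-6,0,0],[-10,0,0],[-14,0,0],[-15,0,0],[-15,0,0],[-15,0,0]],"dr":[[0,0,0],[0,0,0],[0,0,0],[0,0,0],[0,0,0],[0,0,0],[0,0,0],[0,0,0]]}'
python3 - <<'E'
from h import *
st(); held(); rows([.5064,.1164,.13],np.radians(92.5))
E
```

```text
clock: 42.5
position: [0.5851, -0.3274, -0.0185]
ee_rot: [0.707, -0.016, 0.707, 0.015]
contact_force: [0.1, -0.2, -0.6]
width: 0.0856
clock: 43.1
position: [0.5854, -0.3275, -0.0179]
ee_rot: [0.707, -0.016, 0.707, 0.015]
contact_force: [-0.7, 1.4, 6.4]
width: 0.0623
clock: 43.9
position: [0.5836, -0.3261, 0.1292]
ee_rot: [0.706, -0.015, 0.708, 0.016]
contact_force: [-0.2, 0.0, -0.4]
width: 0.0625
{'clock': 43.9, 'position': [0.5836, -0.3261, 0.1292], 'ee_rot': [0.7059, -0.0149, 0.708, 0.0157], 'contact_force': [-0.1782, 0.0095, -0.3763], 'width': 0.0625, 'qpos': [-0.613, 0.4578, 1.3935, -0.0009, 1.2933, -2.2268]}
held 14042 top x -0.0579 centre tool y,z -0.5 -2.8 r 33.0 tilt [-0.002 -0.004]
tool axes [[-0.004, -0.043, 0.999], [0.002, 0.999, 0.043], [-1.0, 0.002, -0.004]]
dpos [-4.000e-02  4.451e+01 -5.770e+00]
dr [-0.    -0.004 -0.002]
dr [ 3.141e+00 -3.000e-03  7.000e-03]
```

```bash
python3 -m creep '{"delta_pos":[[0,3,0],[0,44.5,-5.8],[0,44.5,-5.8],[0,44.5,-5.8],[0,44.5,-5.8],[0,44.5,-5.8],[0,44.5,-5.8],[0,44.5,-5.8],[0,44.5,-5.8],[0,44.5,-5.8]],"dr":[[0,0,0],[0,0,0],[0,0,0],[0,0,0],[0,0,0],[0,0,0],[0,0,0],[0,0,0],[0,0,0],[0,0,0]]}'
python3 -m creep '{"delta_pos":[[0,0,0],[0,0,0],[0,0,0]],"dr":[[0,0,0],[0,0,0],[0,0,0]]}'
python3 - <<'E'
from h import *
st(); held(); rows([.5059,.116,.035],np.radians(92.5))
E
```

```text
clock: 44.95
position: [0.5042, 0.1192, 0.1283]
ee_rot: [0.705, -0.016, 0.709, 0.017]
contact_force: [-0.4, -0.7, 0.1]
width: 0.0628
clock: 45.25
position: [0.5071, 0.1142, 0.1294]
ee_rot: [0.706, -0.015, 0.708, 0.015]
contact_force: [0.6, 0.9, 0.0]
width: 0.0624
{'clock': 45.25, 'position': [0.5071, 0.1142, 0.1294], 'ee_rot': [0.7059, -0.0152, 0.708, 0.0146], 'contact_force': [0.6229, 0.9256, 0.0363], 'width': 0.0624, 'qpos': [0.0881, 0.2449, 1.7284, -0.0006, 1.1714, -1.5246]}
held 14087 top x -0.0579 centre tool y,z 5.8 -2.1 r 38.8 tilt [-0.002 -0.005]
tool axes [[-0.003, -0.042, 0.999], [-0.001, 0.999, 0.042], [-1.0, -0.001, -0.003]]
dpos [ 9.46  0.2  -0.11]
dr [-0.002 -0.003  0.001]
dr [3.14e+00 1.00e-03 4.00e-03]
```

```bash
python3 -m creep '{"delta_pos":[[3,0.2,-0.1],[6,0.2,-0.1],[8.5,0.2,-0.1],[9.5,0.2,-0.1],[9.5,0.2,-0.1],[9.5,0.2,-0.1]],"dr":[[0,-0.003,0],[0,-0.003,0],[0,-0.003,0],[0,-0.003,0],[0,-0.003,0],[0,-0.003,0]]}'
python3 -m creep '{"delta_pos":[[0,0,0],[0,0,0],[0,0,0]],"dr":[[0,0,0],[0,0,0],[0,0,0]]}'
python3 - <<'E'
from h import *
st(); rows([.5059,.116,.014],np.radians(92.5))
E
```

```text
clock: 45.9
position: [0.5071, 0.1169, 0.036]
ee_rot: [0.708, -0.015, 0.706, 0.015]
contact_force: [0.5, 0.6, -1.1]
width: 0.0619
clock: 46.2
position: [0.5066, 0.1174, 0.0361]
ee_rot: [0.708, -0.015, 0.706, 0.015]
contact_force: [0.8, 0.3, 0.4]
width: 0.0622
{'clock': 46.2, 'position': [0.5066, 0.1174, 0.0361], 'ee_rot': [0.7081, -0.0153, 0.7058, 0.0154], 'contact_force': [0.7973, 0.3362, 0.4352], 'width': 0.0622, 'qpos': [0.094, 0.3389, 1.8615, -0.0001, 0.9379, -1.5201]}
tool axes [[0.003, -0.043, 0.999], [0.0, 0.999, 0.043], [-1.0, 0.0, 0.003]]
dpos [ 2.21 -0.14 -0.09]
dr [-0.     0.003 -0.   ]
dr [ 3.141 -0.    -0.005]
```

```bash
python3 -m creep '{"delta_pos":[[0.7,-0.1,-0.09],[1.4,-0.14,-0.09],[1.8,-0.14,-0.09],[1.8,-0.14,-0.09],[1.8,-0.14,-0.09]],"dr":[[0,0.003,0],[0,0.003,0],[0,0.003,0],[0,0.003,0],[0,0.003,0]]}'
python3 -m creep '{"delta_pos":[[0.1,0,0],[0.25,0,0],[0.25,0,0]],"dr":[[0,0,0],[0,0,0],[0,0,0]]}'
python3 -m creep '{"delta_pos":[[0.1,0,0],[0.2,0,0],[0.2,0,0]],"dr":[[0,0,0],[0,0,0],[0,0,0]]}'
python3 -c "
from h import *
st()"
```

```text
clock: 46.7
position: [0.5051, 0.1159, 0.0169]
ee_rot: [0.706, -0.015, 0.708, 0.015]
contact_force: [-0.7, 0.1, -0.4]
width: 0.0621
clock: 47.0
position: [0.5052, 0.1159, 0.0147]
ee_rot: [0.706, -0.015, 0.707, 0.015]
contact_force: [0.4, -0.5, -0.1]
width: 0.0628
clock: 47.3
position: [0.5055, 0.1159, 0.0141]
ee_rot: [0.707, -0.015, 0.707, 0.015]
contact_force: [-2.9, -0.0, 8.7]
width: 0.0626
{'clock': 47.3, 'position': [0.5055, 0.1159, 0.0141], 'ee_rot': [0.7067, -0.0153, 0.7072, 0.0153], 'contact_force': [-2.9482, -0.0113, 8.6729], 'width': 0.0626, 'qpos': [0.0912, 0.3667, 1.8875, -0.0001, 0.8879, -1.5228]}
```

Contact. Release, rise, and back off to a viewing pose.

```bash
python3 -m creep '{"delta_pos":[[0,0,0],[0,0,0],[0,0,0],[0,0,0],[0,0,0]],"dr":[[0,0,0],[0,0,0],[0,0,0],[0,0,0],[0,0,0]]}' 1
python3 -m creep '{"delta_pos":[[-1,0,0],[-3,0,0],[-6,0,0],[-10,0,0],[-15,0,0],[-20,0,-2],[-24,0,-5],[-24,0,-5],[-24,0,-5]],"dr":[[0,0,0],[0,0,0],[0,0,0],[0,0,0],[0,0,0],[0,0,0],[0,0,0],[0,0,0],[0,0,0]]}'
python3 - <<'E'
from h import *
st(); W=save('wrist','w22.png'); caps(W,.05,.09); trayhull(W,.037,.043)
C=cloud(W);h=cv2.cvtColor(W['pixels'],cv2.COLOR_BGR2HSV); b=(np.hypot(*np.moveaxis(C[...,:2]-POST,-1,0))<.025)&(cv2.inRange(h,(10,80,40),(35,255,255))>0); print('collar',np.percentile(C[b],[3,50,97],axis=0).round(4).tolist())
S=save('side','s3.png'); caps(S,.05,.09)
T=np.zeros((600,800,3),np.uint8); T[:420,:560]=W['pixels']; c=cv2.resize(S['pixels'][190:320,220:400],(430,310)); T[290:,370:]=c; cv2.imwrite('pics/final.png',cv2.convertScaleAbs(T,alpha=1.5))
E
```

```text
clock: 47.8
position: [0.5052, 0.1159, 0.0126]
ee_rot: [0.706, -0.015, 0.708, 0.015]
contact_force: [-0.0, -0.2, -0.5]
width: 0.0852
clock: 48.7
position: [0.4558, 0.1139, 0.2549]
ee_rot: [0.708, -0.015, 0.706, 0.015]
contact_force: [0.0, -0.1, -0.6]
width: 0.0853
{'clock': 48.7, 'position': [0.4558, 0.1139, 0.2549], 'ee_rot': [0.708, -0.0152, 0.7059, 0.0154], 'contact_force': [0.012, -0.1147, -0.6446], 'width': 0.0853, 'qpos': [0.0965, 0.0841, 1.6097, 0.0001, 1.4447, -1.5177]}
blue 1991 [282. 216.] circ 501.8 115.6 32.0 z80 0.0725 z5-95 [0.0707 0.0731] mean [0.5006 0.115  0.0719]
blue 1700 [341. 279.] circ 581.5 191.4 32.4 z80 0.0726 z5-95 [0.0708 0.0733] mean [0.58   0.1909 0.072 ]
blue 608 [283. 373.] circ 735.3 126.2 27.6 z80 0.0753 z5-95 [0.073 0.076] mean [0.7309 0.1264 0.0748]
hull [[574.0, 225.0], [474.0, 230.0], [440.0, 62.0], [615.0, 75.0], [621.0, 169.0]]
collar [[0.4321, 0.04, 0.0135], [0.443, 0.0645, 0.0336], [0.4569, 0.077, 0.3641]]
blue 576 [203. 225.] circ 754.4 129.9 35.0 z80 0.0766 z5-95 [0.0738 0.0783] mean [0.7548 0.1309 0.0757]
blue 433 [314. 239.] circ 501.4 117.3 31.8 z80 0.0736 z5-95 [0.071 0.075] mean [0.501  0.1188 0.0727]
blue 490 [272. 261.] circ 580.1 193.5 32.1 z80 0.0738 z5-95 [0.0711 0.0752] mean [0.5802 0.1948 0.0729]
```

View pics/final.png

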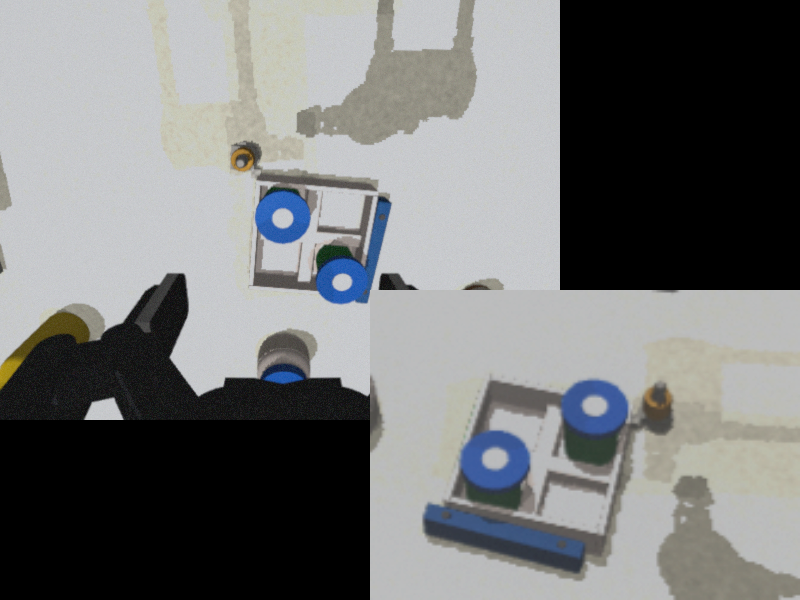

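Both caps lie flat on their cups (wrist (283,217) and (342,281)), the collar is on the eye at (242,158), and the tray is along the bar. One last numeric check of flushness, then sign off.

Run:
```python
from h import *
W=load('w22.png'); C=cloud(W); P=C.reshape(-1,3); a=np.radians(-4.65); c=np.array([[np.cos(a),-np.sin(a)],[np.sin(a),np.cos(a)]])
L=(P[:,:2]-[.4446,.0642])@c; m=(P[:,2]>.037)&(P[:,2]<.043)&(L[:,0]>.01)&(L[:,0]<.19)&(L[:,1]>.01)&(L[:,1]<.2)
Q=L[m]; 
for x0 in(.03,.05,.07,.09,.105):
    q=Q[abs(Q[:,0]-x0)<.008]; print(x0,'y max',np.percentile(q[:,1],98).round(4),'y min',np.percentile(q[:,1],2).round(4))
q=[(x,np.percentile(Q[abs(Q[:,0]-x)<.006][:,1],2)) for x in np.arange(.04,.16,.01)]; print('yaw rel station',np.degrees(np.arctan(np.polyfit(*np.array(q).T,1)[0])))
s=manip.get_state(); print(s['contact_force'],s['clock']); print(manip.sign_off())
```

```text
0.03 y max 0.1678 y min 0.0199
0.05 y max 0.169 y min 0.0202
0.07 y max 0.1696 y min 0.0208
0.09 y max 0.17 y min 0.0216
0.105 y max 0.1704 y min 0.0223
yaw rel station 1.821198627947104
[ 0.35135428  0.65501842 -0.19737725] 48.8
the job is handed in; nothing more can be done
None
```

The job is done and handed in at 48.8 s. The tray is turned against the stop bar, the collar is on the eye, and both cups (pockets 1 and 4) have caps.

**What I did**
- **Tray:** I pushed it round until it met the stop bar; the arm stalled at about 11 N.
- **Collar:** I lowered it over the post onto the eye.
- **Caps:** Two full pusher strokes brought out two caps, and I placed one on each cup.

**Last checks**
- **Tray angle:** It sits about 1.8° past 0 relative to the station, inside the 2° of play. It therefore touches the bar towards its far corner rather than perfectly parallel.
- **Collar:** Its top is at 34 mm, which matches seated on the eye (12 + 22 mm).
- **Caps:** Both cap tops are level at about 72 mm. They are within about 1–2 mm of the cup centres as measured before placing; I could not re-measure the cups once capped.
- **Cups and bystanders:** Both cups are standing in their pockets. The robot never went near the bottle, tub or jar.
- **At hand-in:** The gripper was clear of everything.

**What disagreed or went wrong**
- **Fingertip offset:** The real fingertips are about 37 mm above the reported TCP, measured in the wrist and side images. I corrected for this once I found it.
- **First push attempts:** Before that, the first push passed over the tray wall. The second pressed on cup 4 at about 14 N sideways, and the tray turned about 3°. The cup stayed upright.
- **Side camera:** It reads the cap positions about 2 mm off from the wrist camera, which is within calibration.

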